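# Change the batch in the counting chamber

### The job

A count has finished. Slide the chamber's clear guard door fully open, draw the sample tray fully out and stand the larger counted pots in the shallow grey return tray at the left, then stand all the waiting pots left of the track upright on the sample tray. Push the tray fully home, slide the door fully shut, and only then press the start button on the chamber's roof; leave the cup of markers where it is.

Things in the scene. Friction and masses are not known exactly. Their poses are not given: they have to be found in the camera images.
- door (a joint): Travel of the clear guard door in its track, m: 0 shut, 0.115 fully open. It slides along the +x axis of tray_floor (away from the robot), friction about 2 N, and stays where it is left. It covers the doorway down to 32 mm above the desk, so pots cannot pass it.
- door_grip (a point): Grip point on the door's handle: an upright black round post 16 mm in diameter on the door's top edge near its robot-side corner, from 116 to 170 mm above the desk; this point is on its axis at 150 mm and moves with the door. Nothing but the 118 mm high chamber roof (it begins 7 mm behind the post) and the open track stands beside it.
- tray (a joint): Travel of the sample tray on its rails, m: 0 fully home inside the chamber, 0.245 fully out. It slides out along the +y axis of tray_floor (to the robot's left), friction about 2 N, and stays where it is left.
- tray_grip (a point): Grip point on the tray's pull: an upright black round post 16 mm in diameter at the tray's outer end, from 24 to 155 mm above the desk; this point is on its axis at 135 mm and moves with the tray. It lies 150 mm along +y from tray_floor and stays outside the door, its foot passing below the door.
- tray_floor (a point): Centre of the sample tray's inner floor, 15.5 mm above the desk; moves with the tray. x runs across the tray, away from the robot, y along it, outward from the chamber, z up. Inside the tray is 66 mm (x) by 188 mm (y), with rims 10 mm high: up to three pots stand in one row along y, about 60 mm apart. With the tray fully out all of it is clear of the roof.
- chamber: Grey counting chamber, fixed, 126 mm wide, 250 mm long, roof top 118 mm above the desk. Origin on the desk under the middle of its doorway, x away from the robot, y outward through the doorway (to the robot's left), z up. The doorway is 106 mm wide and 106 mm high; the chamber lies on the -y side, the track of the tray runs 300 mm along +y, the door track 180 mm along +x.
- start (a joint): Travel of the start button, m: 0 up, 0.006 fully down; counted as pressed beyond 0.004. A spring raises it; about 5 N presses it fully.
- start_top (a point): Centre of the top face of the start button, a grey round button 30 mm in diameter on the chamber's roof; it is pressed straight down.
- return_floor (a point): Centre of the inner floor of the return tray, a fixed shallow grey tray on the desk to the left, beyond the waiting pots; floor 4 mm above the desk, rims 12 mm above that. x along it, away from the robot, inside 152 mm; y across it, to the robot's left, inside 82 mm; z up. Two pots stand in it in a row along x, about 72 mm apart.
- waiting_1_mid (a point): Waiting sample pot: round, yellowish body 46 mm in diameter, white ribbed screw cap 50 mm in diameter, 54 mm tall (cap from 38 to 54 mm above its foot), 85 g. This point is the pot's centre, half-way up; z is the pot's own axis, up when it stands. Stands on the desk to the left at the start, may be absent.
- waiting_2_mid (a point): Waiting sample pot: round, yellowish body 46 mm in diameter, white ribbed screw cap 50 mm in diameter, 54 mm tall (cap from 38 to 54 mm above its foot), 85 g. This point is the pot's centre, half-way up; z is the pot's own axis, up when it stands. Stands on the desk to the left at the start, may be absent.
- waiting_3_mid (a point): Waiting sample pot: round, yellowish body 46 mm in diameter, white ribbed screw cap 50 mm in diameter, 54 mm tall (cap from 38 to 54 mm above its foot), 85 g. This point is the pot's centre, half-way up; z is the pot's own axis, up when it stands. Stands on the desk to the left at the start, may be absent.
- counted_1_mid (a point): Counted sample pot: larger, dark body 50 mm in diameter, white ribbed screw cap 56 mm in diameter, 60 mm tall (cap from 41 to 60 mm), 113 g. This point is the pot's centre, half-way up; z is the pot's own axis, up when it stands. Stands on the sample tray inside the chamber at the start, may be absent.
- counted_2_mid (a point): Counted sample pot: larger, dark body 50 mm in diameter, white ribbed screw cap 56 mm in diameter, 60 mm tall (cap from 41 to 60 mm), 113 g. This point is the pot's centre, half-way up; z is the pot's own axis, up when it stands. Stands on the sample tray inside the chamber at the start, may be absent.
- cup_mid (a point): Cup of markers, a bystander: white cup 88 mm wide with markers in it, 134 mm tall over all, stands on the desk beyond the return tray. This point is on its axis 50 mm above its foot. Not to be moved or tipped.
Mind the look-alikes: they are no part of the job. Leave any blue look-alike of the part that bears waiting_2_mid alone.

How it is judged:
By the outcome, as a careful person would: the job done as asked, in the order asked, and still so for the second after the job is handed in, with the robot touching nothing.
Of waiting_1, waiting_2, waiting_3 only 2 to 3 are there at a start; the rules pass over those that are not, and their reading is None.
Of counted_1, counted_2 only 1 to 2 are there at a start; the rules pass over those that are not, and their reading is None.
At some moment in a run one of waiting_1, waiting_2, waiting_3 may be knocked a few centimetres aside while the robot is not near it.
It also fails if it takes over 210 s, if anything falls off the work surface, if the arm or the gripper's body presses on something with over 40 N, if the wrist force passes 120 N, or if a joint passes its speed limit or range.

### The arm

A 6-joint arm with a two-finger parallel gripper is mounted at the origin on a cart in front of the work surface, level with it; the furniture and walls round the work are solid. World frame = base frame: x ahead of the robot, y to its left, z up, the work surface at z = 0. Lengths are in m, angles in degrees, forces in N, time in s.
With the tool pointing down it reaches from about 0.3 to 0.875 m from the base axis. Payload 4.2 kg.
Tool frame: the origin (TCP) lies where the fingers leave the gripper's body, on its centre line; the fingertips stand 73 mm ahead of it and the grasp point (between the pads) lies 54 mm ahead of it; z points along the fingers, y is the direction in which the jaws open and shut (so a half turn about z gives the same grasp; the last joint's range is limited). The gripper opens to 85 mm and grips with 20 to 120 N. Pads are 22 mm wide; open, the fingers measure 114 mm over their backs; the gripper's body (76 mm by 85 mm) begins 54 mm behind the grasp point. The pads swing forward as they close: fully open they stand 13 mm farther back than shut.
Start: joints at [70.13, 18.312, 89.639, -0, 72.044, -1.146], TCP at [0.185, 0.545, 0.304] pointing down, gripper open.
Joint ranges: [-177.97, 177.97], [-48.28, 115.42], [12.27, 149.76], [-77.06, 257.06], [2.81, 150.46], [-146.56, 146.56]. Speed limits (degrees/s): [147.25, 147.25, 180, 180, 180, 180].

### API

Orientations are given as a 3x3 rotation matrix whose columns are the frame's x, y, z axes.
In Python, from bench import robot gives the robot as it stands. The module is installed in compiled form; this text tells all that it offers.
- The arm moves only by the tool servo_tool, never from a script. Its argument "series" is a list of rows, each an object with "rot": the turn, a rotation vector about the tool's x, y, z in degrees, a list of three; "translation": the shift along the tool's x, y, z in m, a list of three; "grip": the opening in per cent of the stroke, from 0 (shut) to 100 (fully open). A call has 1 to 20 rows; each row is the pose to reach, as a shift and turn from the pose commanded when the call began, along the tool's axes at that moment; what a row does not reach only later rows make up. A row lasts 1/10 s, in which the tool goes at most 50 mm and 8.59 degrees, less where a joint would pass 70% of its speed; a pose out of reach is approached as far as the arm can. A call with a gripper value outside its range is refused whole. The fingers move at their own pace and stop on an object; the grip force is fixed at half the most. Time passes only in rows, so rows that repeat a pose let the fingers close. It gives the time, the measured TCP pose, the force and the opening at its end, in the units of the state.
- robot.observe(): the state, without advancing time (a new reading comes with each control period).
- robot.get_image(name): name is "scene" or "top"; returns a dict with "color" (384x512x3 uint8, red, green, blue), "K" (3x3 intrinsics, pixels), "extrinsics" (4x4, takes a point from camera to world coordinates). Camera axes: x right, y up, looking along -z (the intrinsics and any distortion apply to the point x, -y, -z); pixel columns grow to the right and rows downward; lengths in m; the calibration is good to about 2 mm. A picture is of the moment at which its call begins. There is no depth.
- robot.finish_job(): hands the job in, once; it reports no verdict.
The state is a dict: "t": time; "joint_positions": joint angles; "dq": joint speeds; "effort": joint torques, N m; "ee_pos": TCP position; "ee_rot": TCP orientation; "ft_force": force on the tool from outside, world axes, zero at the start; "moment": the same for the moment, N m; "opening": opening from 0.0 (shut) to 1.0 (fully open).
Only numpy, scipy, OpenCV 4.12 (cv2) and the standard library are available. Lean on these libraries where they do the work, as an engineer would, in place of code of your own. Each camera call takes 0.05 s, during which the arm holds its last target.

## Working session

There is one attempt and no reset: what is moved stays moved. The work goes in short steps, Python scripts to look and compute and a tool call to move; the robot and the scene stay as the last step left them, time stands still between calls to the robot, and variables do not carry over. Pictures are saved under pics/ and viewed, and the job is handed in when it is done.

Besides the shell and the picture viewer there is one more tool, called after "Request:" in YAML: its name, and indented under it one key for each argument. servo_tool: Moves the arm, as the interface text tells. Its arguments: {"type":"object","properties":{"series":{"type":"array"}},"required":["series"]}

```bash
mkdir -p pics; ls; python3 - <<'E'
from bench import robot
import cv2,numpy as np
np.set_printoptions(precision=4,suppress=True)
s=robot.observe()
for k in s: print(k,s[k])
for n in("scene","top"):
    im=robot.get_image(n)
    print(n,im["K"],im["extrinsics"],im.keys())
    c=cv2.cvtColor(im["color"],cv2.COLOR_RGB2BGR)
    cv2.imwrite(f"pics/{n}0.png",cv2.resize(c,(800,600),interpolation=cv2.INTER_CUBIC))
    cv2.imwrite(f"pics/raw_{n}0.png",c)
E
```

```text
pics
t 0.0
joint_positions [70.1296 18.3519 89.707   0.0004 72.0449 -1.1456]
dq [ 0.0377  0.056  -0.0481  0.021  -0.0108  0.0328]
effort [  0.0002 -41.5532 -23.4165   0.0001   0.008    0.    ]
ee_pos [0.1845 0.5442 0.3031]
ee_rot [[-0.9471  0.321  -0.0006]
 [ 0.321   0.9471 -0.0017]
 [ 0.     -0.0018 -1.    ]]
ft_force [0.4285 0.6219 0.0661]
moment [-0.0071 -0.0011  0.054 ]
opening 0.9987223830032516
scene [[355.7953   0.     258.1106]
 [  0.     355.7953 190.649 ]
 [  0.       0.       1.    ]] [[ 0.6278  0.559  -0.5417 -0.0754]
 [-0.7782  0.4655 -0.4215 -0.3351]
 [ 0.0165  0.6861  0.7273  0.9079]
 [ 0.      0.      0.      1.    ]] dict_keys(['color', 'K', 'extrinsics'])
top [[430.1581   0.     252.4502]
 [  0.     430.1581 197.3611]
 [  0.       0.       1.    ]] [[-0.0264  0.9784 -0.2049  0.1753]
 [-0.9996 -0.0253  0.0079  0.1056]
 [ 0.0026  0.205   0.9788  1.7672]
 [ 0.      0.      0.      1.    ]] dict_keys(['color', 'K', 'extrinsics'])
```

View pics/scene0.png

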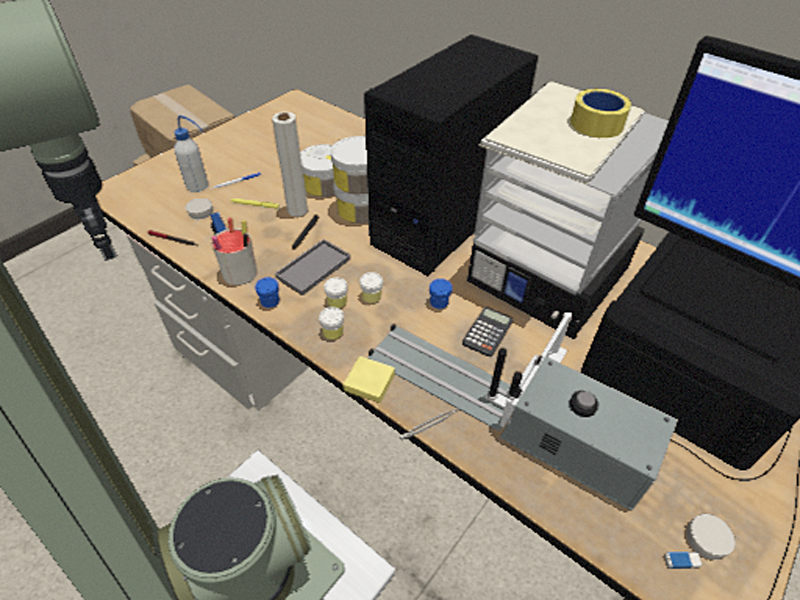

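View pics/top0.png

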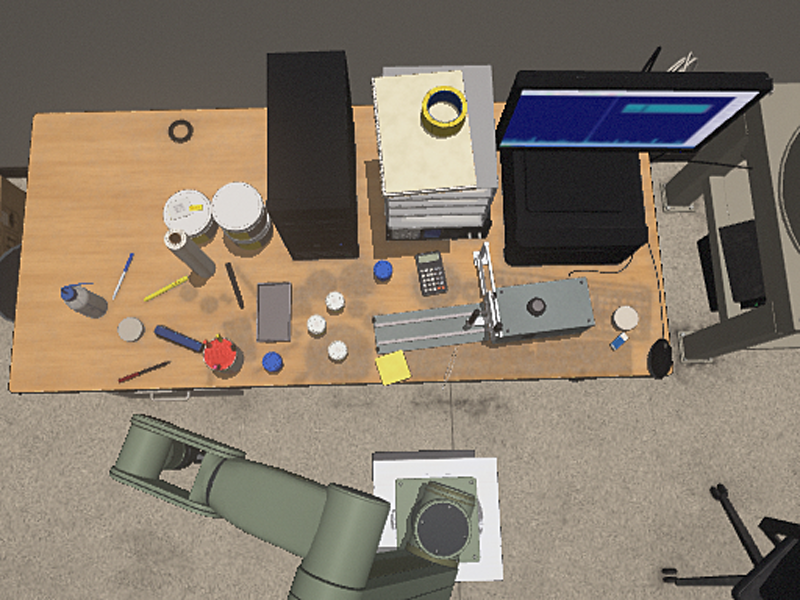

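Scene view (800×600): waiting pots at (336,292), (371,287), (331,322), with blue look-alikes at (267,292) and (440,293). The return tray is at (313,266), the cup at (236,258) and the chamber button at (584,402). In the top view the white caps are at (335,301), (316,325) and (338,351), and the blue ones at (383,270) and (273,362). I'll take close crops next.

```bash
cat > h.py <<'E'
import numpy as np, cv2
np.set_printoptions(precision=4,suppress=True)
def cam(im): return im["K"],im["extrinsics"]
def proj(im,p):
    K,E=cam(im); p=np.atleast_2d(p); c=(np.c_[p,np.ones(len(p))]@np.linalg.inv(E).T)[:,:3]
    q=np.c_[c[:,0],-c[:,1],-c[:,2]]@K.T
    return q[:,:2]/q[:,2:]
def unproj(im,uv,z):
    K,E=cam(im); uv=np.atleast_2d(uv).astype(float)
    d=np.c_[uv,np.ones(len(uv))]@np.linalg.inv(K).T
    d=np.c_[d[:,0],-d[:,1],-d[:,2]]@E[:3,:3].T
    o=E[:3,3]; return o+d*((z-o[2])/d[:,2])[:,None]
def crop(im,name,x0,y0,x1,y1,s):
    c=cv2.cvtColor(im["color"],cv2.COLOR_RGB2BGR)[y0:y1,x0:x1]
    c=cv2.resize(c,None,fx=s,fy=s,interpolation=cv2.INTER_NEAREST)
    # ticks
    for x in range((x0+9)//10*10,x1,10):
        cv2.line(c,((x-x0)*s,0),((x-x0)*s,4),(0,0,255),1); cv2.putText(c,str(x),((x-x0)*s,14),0,.35,(0,0,255),1)
    for y in range((y0+9)//10*10,y1,10):
        cv2.line(c,(0,(y-y0)*s),(4,(y-y0)*s),(0,0,255),1); cv2.putText(c,str(y),(5,(y-y0)*s+4),0,.35,(0,0,255),1)
    cv2.imwrite("pics/"+name,c)
E
python3 - <<'E'
from bench import robot
from h import *
import pickle
a=robot.get_image("top"); b=robot.get_image("scene")
pickle.dump((a,b),open("im0.pkl","wb"))
crop(a,"c_top_ch.png",230,150,390,230,5)
crop(a,"c_top_pots.png",120,155,260,245,5)
crop(b,"c_sc_ch.png",225,190,445,330,3)
E
```

```text
(no output)
```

View pics/c_top_ch.png

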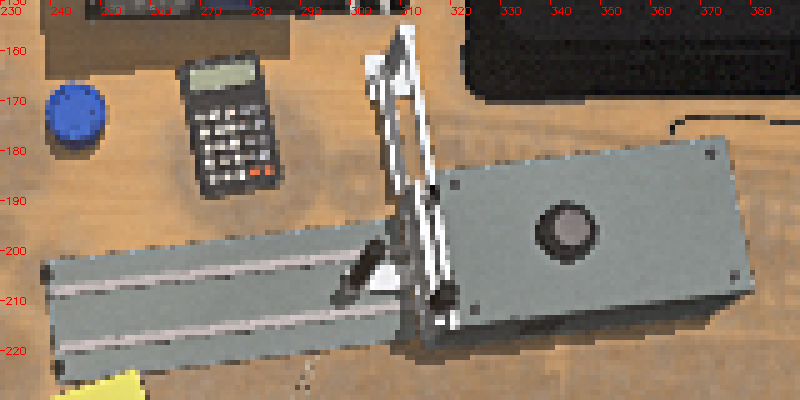

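View pics/c_top_pots.png

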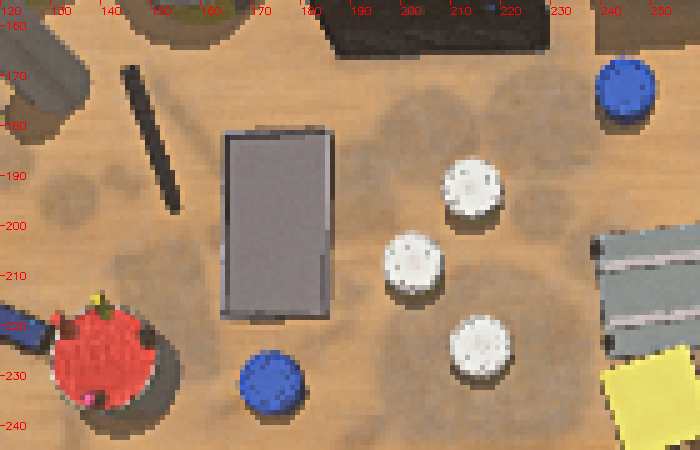

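View pics/c_sc_ch.png

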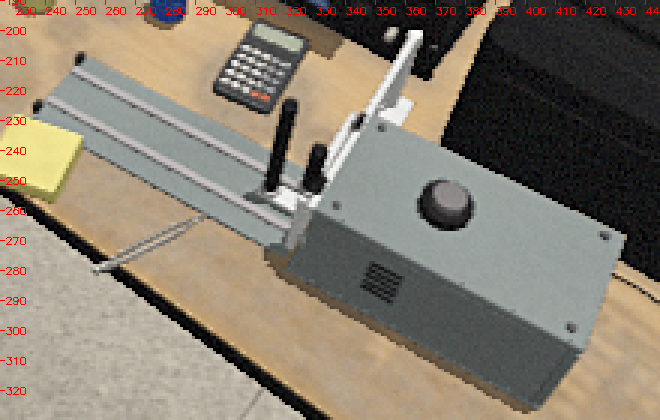

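```bash
python3 - <<'E'
from h import *
import pickle
from scipy.optimize import least_squares
a,b=pickle.load(open("im0.pkl","rb"))
def W(p,q):
    c,s=np.cos(p[2]),np.sin(p[2]); q=np.atleast_2d(q)
    return np.c_[p[0]+c*q[:,0]-s*q[:,1],p[1]+s*q[:,0]+c*q[:,1],q[:,2]]
# roof corner pixels
top=np.array([[374.7,177],[380,207.5],[320.5,215]]); tl=np.array([[.063,-.25,.118],[-.063,-.25,.118],[-.063,0,.118]])
print(unproj(a,top,.118))
sc=np.array([[225+625/3,190+236/3],[225+580/3,190+345/3],[225+527/3,190+413/3-0]]); 
print(unproj(b,sc[:2],.118))
f=lambda p:np.r_[(proj(a,W(p,tl))-top).ravel(),(proj(b,W(p,tl[:2]))-sc[:2]).ravel()]
r=least_squares(f,[.5,-.2,0.1]); p=r.x; print(p,np.degrees(p[2]),r.fun)
print("button",unproj(a,[343.5,195.8],.125),unproj(b,[225+448/3,190+202/3],.125))
print("posts pred: door z.17 ", )
print("tray post top", unproj(a,[305.5,198],.155),unproj(b,[321.5,224],.155))
print("door post top", unproj(a,[318.7,209],.17),unproj(b,[331,239],.17))
print("chamber origin",p)
Rt=p[:2]
for n,q in (("traypost",unproj(b,[321.5,224],.155)),("doorpost",unproj(b,[331,239],.17))):
    c,s=np.cos(p[2]),np.sin(p[2]); d=q[0,:2]-p[:2]; print(n,"in chamber",c*d[0]+s*d[1],-s*d[0]+c*d[1])
print("caps",unproj(a,[[212,192],[200.5,207],[214,224.5]],.054))
print("ret corners",unproj(a,[[164.5,181],[186.5,181],[186,218.5],[164,218.5]],.016))
print("cup",unproj(a,[[141,226.5]],.1))
print("tool",)
E
```

```text
[[ 0.5904 -0.3938  0.118 ]
 [ 0.4673 -0.4041  0.118 ]
 [ 0.4437 -0.1702  0.118 ]]
[[ 0.5861 -0.3931  0.118 ]
 [ 0.4662 -0.4011  0.118 ]]
[ 0.5046 -0.1501  0.0931] 5.335457675338583 [-0.1529 -0.0424  0.2626  0.5454 -3.6271  0.5641  0.6641 -1.1537  1.3948
  1.2952]
button [[ 0.5161 -0.2634  0.125 ]] [[ 0.5156 -0.2614  0.125 ]]
posts pred: door z.17 
tray post top [[ 0.5051 -0.1105  0.155 ]] [[ 0.4985 -0.1067  0.155 ]]
door post top [[ 0.4584 -0.1561  0.17  ]] [[ 0.4613 -0.1556  0.17  ]]
chamber origin [ 0.5046 -0.1501  0.0931]
traypost in chamber -0.0020596653313893817 0.04379930409082725
doorpost in chamber -0.04362772309643128 -0.0013735862400588144
caps [[0.5605 0.2561 0.054 ]
 [0.4995 0.303  0.054 ]
 [0.4266 0.249  0.054 ]]
ret corners [[0.6215 0.458  0.016 ]
 [0.6191 0.3659 0.016 ]
 [0.4601 0.3671 0.016 ]
 [0.4625 0.4576 0.016 ]]
cup [[0.4194 0.5299 0.1   ]]
tool
```

```bash
python3 - <<'E'
from h import *
import pickle
a,b=pickle.load(open("im0.pkl","rb"))
def yaw(im,p,z):
    q=unproj(im,p,z); d=q[0]-q[1]; print(q[:,:2].round(4).tolist(), "yaw",np.degrees(np.arctan2(-d[0],d[1])))
yaw(a,[[239,202.5],[307,194]],0.004)
yaw(a,[[242,226],[308,217.5]],0.004)
yaw(a,[[241,208],[303,201]],0.008)
yaw(a,[[243,219.5],[308,211.5]],0.008)
yaw(a,[[320.5,215],[380,207.5]],.118)
yaw(a,[[316,184],[374.7,177]],.118)
# obstacle: monitor box corner, tower near edge
print(unproj(a,[[323,169]],.0),unproj(a,[[323,169]],.2),"tower",unproj(a,[[250,153],[313,153]],.0),unproj(a,[[250,125],[313,125]],.2))
for z in(0,.1,.2): print("scene box", z,unproj(b,[[583/1.5625,376/1.5625],[625/1.5625,222/1.5625]],z))
crop(b,"c_sc_door.png",305,215,365,275,12)
E
```

```text
[[0.5239, 0.1481], [0.5529, -0.1379]] yaw 5.784496188571767
[[0.4247, 0.1376], [0.4531, -0.1368]] yaw 5.909177197736999
[[0.4996, 0.1401], [0.5226, -0.1191]] yaw 5.067249206692385
[[0.4511, 0.1329], [0.4777, -0.1376]] yaw 5.608005755762656
[[0.4437, -0.1702], [0.4673, -0.4041]] yaw 5.757690627310647
[[0.5679, -0.1598], [0.5904, -0.3938]] yaw 5.487903254815392
[[ 0.6608 -0.2123  0.    ]] [[ 0.6059 -0.1763  0.2   ]] tower [[ 0.7399  0.0967  0.    ]
 [ 0.733  -0.1736  0.    ]] [[ 0.7888  0.0948  0.2   ]
 [ 0.7826 -0.1482  0.2   ]]
scene box 0 [[ 0.6636 -0.2191  0.    ]
 [ 1.182  -0.0821  0.    ]]
scene box 0.1 [[ 0.5822 -0.2319  0.1   ]
 [ 1.0435 -0.11    0.1   ]]
scene box 0.2 [[ 0.5008 -0.2447  0.2   ]
 [ 0.905  -0.1379  0.2   ]]
```

View pics/c_sc_door.png

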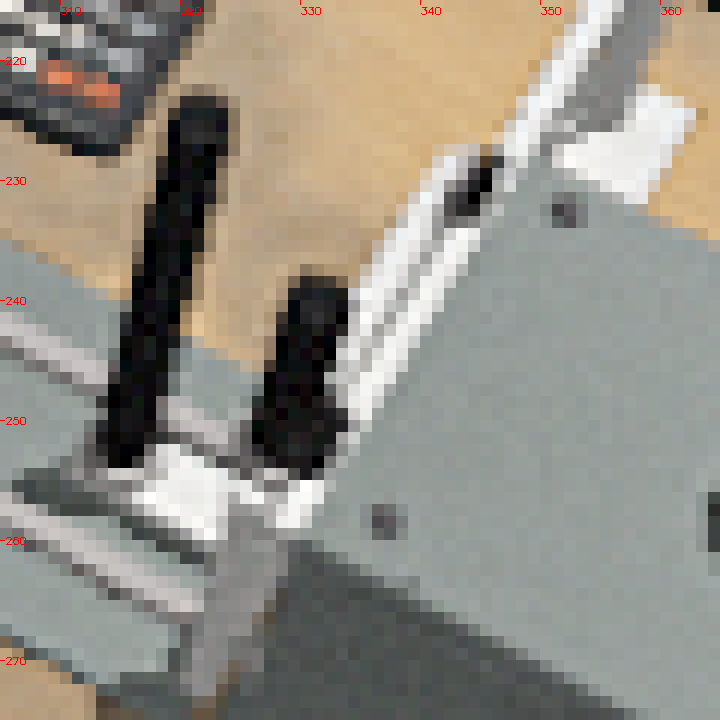

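```bash
python3 - <<'E'
from h import *
import pickle
a,b=pickle.load(open("im0.pkl","rb"))
print("tray post top", unproj(a,[305.2,198.8],.155),unproj(b,[321.7,224.6],.155))
print("door post top", unproj(a,[318.5,209.3],.17),unproj(b,[331.2,239.2],.17))
print("post bases .024: ",unproj(a,[297.5,210],.024),unproj(b,[314.8,252.5],.024))
y=np.radians(5.6)
ex=np.array([np.cos(y),np.sin(y)]);ey=np.array([-ex[1],ex[0]])
far=(np.array([.5904,-.3938])+[.4673,-.4041]+[.5861,-.3931]+np.array([.4662,-.4011]))/4
print("origin est",far+.25*ey, "track mid at end", (np.array([.5239,.1481])+[.4247,.1376])/2-.3*ey)
crop(a,"c_top_door.png",290,150,340,220,10)
E
```

```text
tray post top [[ 0.502  -0.1092  0.155 ]] [[ 0.4971 -0.1082  0.155 ]]
door post top [[ 0.4572 -0.1553  0.17  ]] [[ 0.4611 -0.1563  0.17  ]]
post bases .024:  [[ 0.4823 -0.0925  0.024 ]] [[ 0.4949 -0.1083  0.024 ]]
origin est [ 0.5031 -0.1492] track mid at end [ 0.5036 -0.1557]
```

View pics/c_top_door.png

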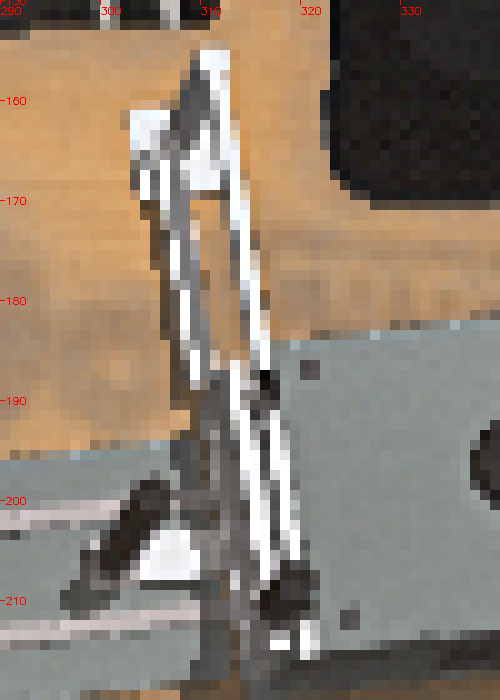

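```bash
cat >> h.py <<'E'
def go(pos,yaw=None,off=54,verbose=True):
    """pos: grasp point target (TCP = +54mm up); yaw of tool y axis deg"""
    from bench import robot
    from scipy.spatial.transform import Rotation as Ro
    s=robot.observe(); R=np.array(s["ee_rot"]); p=np.array(s["ee_pos"])
    if yaw is None: yaw=np.degrees(np.arctan2(R[1,1],R[0,1]))
    c,sn=np.cos(np.radians(yaw)),np.sin(np.radians(yaw))
    T=np.array([[sn*-1,c,0],[c,sn,0],[0,0,-1.]]) ; T[:,0]=np.cross(T[:,1],T[:,2])
    rv=Ro.from_matrix(R.T@T).as_rotvec(degrees=True)
    t=R.T@(np.array(pos)+[0,0,off/1000]-p)
    print("t",round(s["t"],2),"grasp now",(p-[0,0,off/1000]).round(4),"yaw",np.degrees(np.arctan2(R[1,1],R[0,1])).round(2),"F",np.array(s["ft_force"]).round(1),"op",round(s["opening"],3))
    print(" rot",rv.round(1).tolist(),"trans",t.round(4).tolist(),"dist",np.linalg.norm(t).round(3))
E
python3 - <<'E'
from h import *
go([.460,-.156,.25],5.6)
E
```

```text
t 0.2 grasp now [0.1845 0.5444 0.2494] yaw 71.28 F [-0.2 -0.7 -0.2] op 1.0
 rot [-0.1, 0.0, 65.7] trans [-0.4857, -0.5749, -0.0] dist 0.753
```

Request:
servo_tool:
  series:
    - {"rot": [0,0,8],"translation": [-0.03,-0.036,0],"grip": 60}
    - {"rot": [0,0,16],"translation": [-0.06,-0.072,0],"grip": 60}
    - {"rot": [0,0,24],"translation": [-0.09,-0.108,0],"grip": 60}
    - {"rot": [0,0,32],"translation": [-0.121,-0.144,0],"grip": 60}
    - {"rot": [0,0,40],"translation": [-0.152,-0.18,0],"grip": 60}
    - {"rot": [0,0,48],"translation": [-0.182,-0.216,0],"grip": 60}
    - {"rot": [0,0,56],"translation": [-0.212,-0.252,0],"grip": 60}
    - {"rot": [0,0,62],"translation": [-0.243,-0.288,0],"grip": 60}
    - {"rot": [0,0,65.7],"translation": [-0.273,-0.324,0],"grip": 60}
    - {"rot": [0,0,65.7],"translation": [-0.304,-0.36,0],"grip": 60}
    - {"rot": [0,0,65.7],"translation": [-0.334,-0.396,0],"grip": 60}
    - {"rot": [0,0,65.7],"translation": [-0.365,-0.432,0],"grip": 60}
    - {"rot": [0,0,65.7],"translation": [-0.395,-0.468,0],"grip": 60}
    - {"rot": [0,0,65.7],"translation": [-0.425,-0.504,0],"grip": 60}
    - {"rot": [0,0,65.7],"translation": [-0.455,-0.54,0],"grip": 60}
    - {"rot": [0,0,65.7],"translation": [-0.475,-0.562,0],"grip": 60}
    - {"rot": [0,0,65.7],"translation": [-0.486,-0.575,0],"grip": 60}
    - {"rot": [0,0,65.7],"translation": [-0.486,-0.575,0],"grip": 60}
    - {"rot": [0,0,65.7],"translation": [-0.486,-0.575,0],"grip": 60}

```text
t: 2.1
ee_pos: [0.4598, -0.1552, 0.3036]
ee_rot: [[-0.097, 0.995, -0.001], [0.995, 0.097, 0.001], [0.001, -0.001, -1.0]]
ft_force: [-0.4, 0.4, -0.4]
opening: 0.602
```

```bash
python3 - <<'E'
from bench import robot
from h import *
a=robot.get_image("top"); b=robot.get_image("scene")
crop(a,"t1.png",270,140,350,240,7)
crop(b,"s1.png",270,170,400,290,6)
go([.460,-.156,.15],5.6)
E
```

```text
t 2.2 grasp now [ 0.4597 -0.1546  0.2499] yaw 5.66 F [-0.   0.3  0.9] op 0.603
 rot [-0.0, -0.0, 0.1] trans [-0.0015, 0.0002, 0.0999] dist 0.1
```

View pics/s1.png

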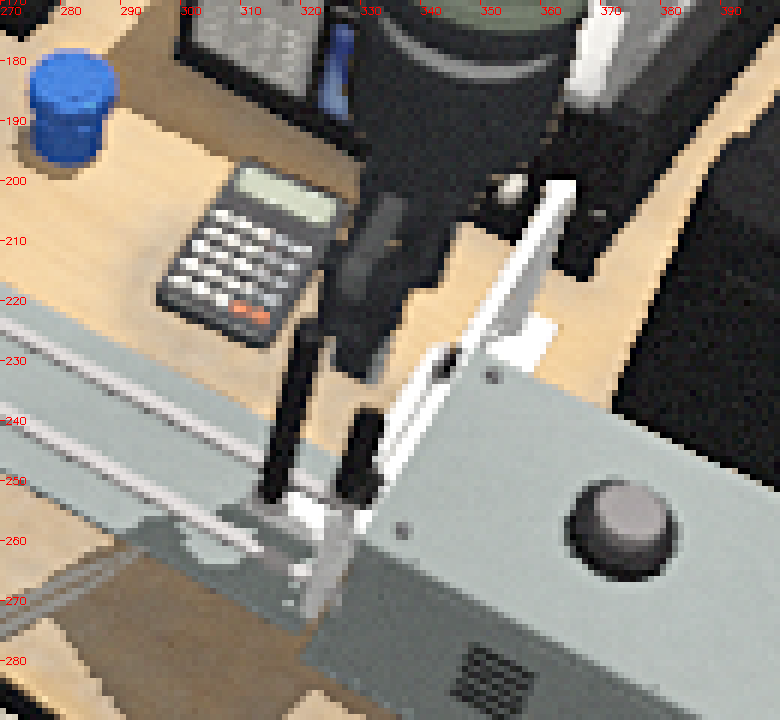

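View pics/t1.png

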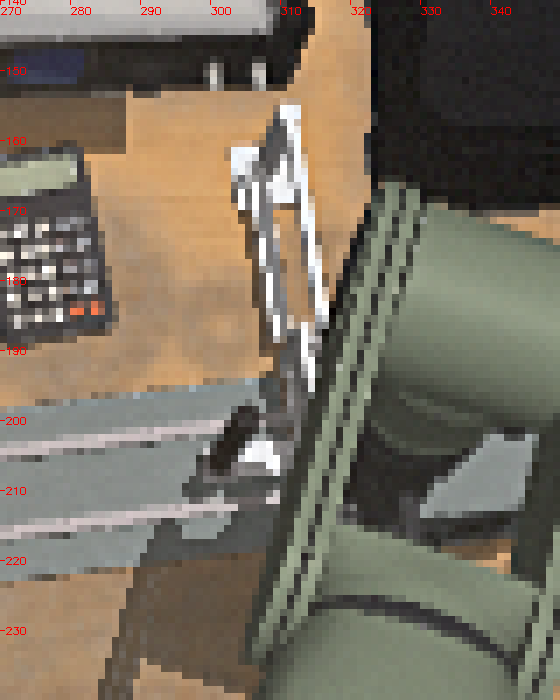

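Request:
servo_tool:
  series:
    - {"rot": [0,0,0],"translation": [-0.001,0,0.02],"grip": 60}
    - {"rot": [0,0,0],"translation": [-0.0015,0,0.04],"grip": 60}
    - {"rot": [0,0,0],"translation": [-0.0015,0,0.055],"grip": 60}
    - {"rot": [0,0,0],"translation": [-0.0015,0,0.07],"grip": 60}
    - {"rot": [0,0,0],"translation": [-0.0015,0,0.085],"grip": 60}
    - {"rot": [0,0,0],"translation": [-0.0015,0,0.098],"grip": 60}
    - {"rot": [0,0,0],"translation": [-0.0015,0,0.098],"grip": 60}

```text
t: 2.9
ee_pos: [0.4592, -0.1559, 0.2047]
ee_rot: [[-0.099, 0.995, -0.003], [0.995, 0.099, 0.002], [0.002, -0.003, -1.0]]
ft_force: [-0.8, 0.4, 1.1]
opening: 0.603
```

```bash
python3 - <<'E'
from bench import robot
from h import *
b=robot.get_image("scene")
crop(b,"s2.png",290,190,370,270,9)
go([.460,-.156,.15],5.6)
E
```

```text
t 2.95 grasp now [ 0.4599 -0.1563  0.1517] yaw 5.66 F [-0.2 -0.2 -0.2] op 0.601
 rot [-0.1, -0.1, 0.1] trans [0.0003, 0.0002, 0.0017] dist 0.002
```

View pics/s2.png

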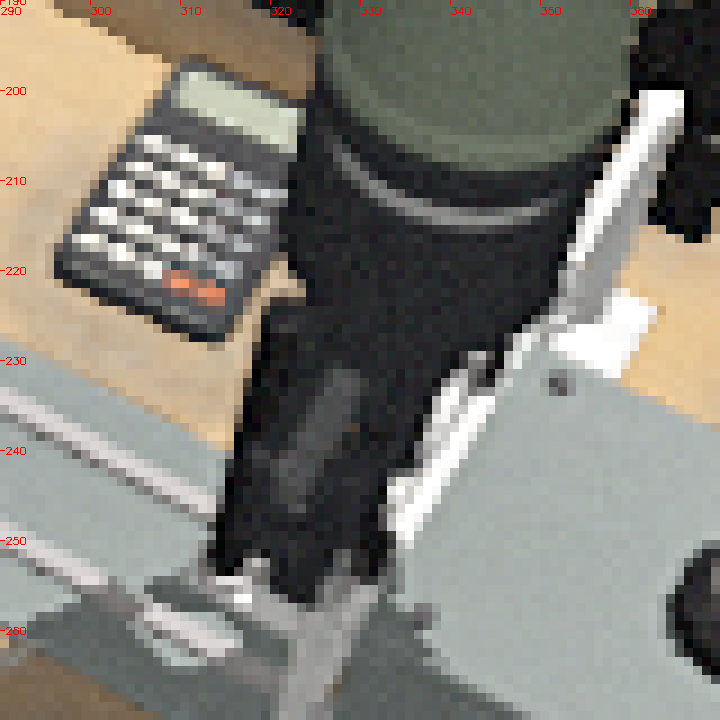

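Request:
servo_tool:
  series:
    - {"rot": [0,0,0],"translation": [0,0,0],"grip": 0}
    - {"rot": [0,0,0],"translation": [0,0,0],"grip": 0}
    - {"rot": [0,0,0],"translation": [0,0,0],"grip": 0}
    - {"rot": [0,0,0],"translation": [0,0,0],"grip": 0}
    - {"rot": [0,0,0],"translation": [0,0,0],"grip": 0}
    - {"rot": [0,0,0],"translation": [0,0,0],"grip": 0}

```text
t: 3.55
ee_pos: [0.4622, -0.1573, 0.2071]
ee_rot: [[-0.097, 0.995, 0.005], [0.995, 0.097, 0.0], [-0.0, 0.005, -1.0]]
ft_force: [4.1, 3.4, 1.0]
opening: 0.167
```

Request:
servo_tool:
  series:
    - {"rot": [0,0,0],"translation": [0,0.008,0],"grip": 0}
    - {"rot": [0,0,0],"translation": [0,0.018,0],"grip": 0}
    - {"rot": [0,0,0],"translation": [0,0.03,0],"grip": 0}
    - {"rot": [0,0,0],"translation": [0,0.042,0],"grip": 0}
    - {"rot": [0,0,0],"translation": [0,0.054,0],"grip": 0}
    - {"rot": [0,0,0],"translation": [0,0.066,0],"grip": 0}
    - {"rot": [0,0,0],"translation": [0,0.078,0],"grip": 0}
    - {"rot": [0,0,0],"translation": [0,0.09,0],"grip": 0}
    - {"rot": [0,0,0],"translation": [0,0.1,0],"grip": 0}
    - {"rot": [0,0,0],"translation": [0,0.108,0],"grip": 0}
    - {"rot": [0,0,0],"translation": [0,0.112,0],"grip": 0}
    - {"rot": [0,0,0],"translation": [0,0.112,0],"grip": 0}

```text
t: 4.75
ee_pos: [0.5732, -0.1464, 0.2071]
ee_rot: [[-0.097, 0.995, 0.002], [0.995, 0.097, 0.0], [-0.0, 0.002, -1.0]]
ft_force: [1.5, 1.0, 5.3]
opening: 0.169
```

```bash
python3 - <<'E'
from bench import robot
from h import *
b=robot.get_image("scene")
crop(b,"s3.png",270,150,400,280,6)
go([.5766,-.145,.15],5.6)
E
```

```text
t 4.8 grasp now [ 0.573  -0.1463  0.1531] yaw 5.59 F [1.6 2.7 4.7] op 0.169
 rot [0.2, 0.0, -0.0] trans [0.001, 0.0037, 0.0031] dist 0.005
```

View pics/s3.png

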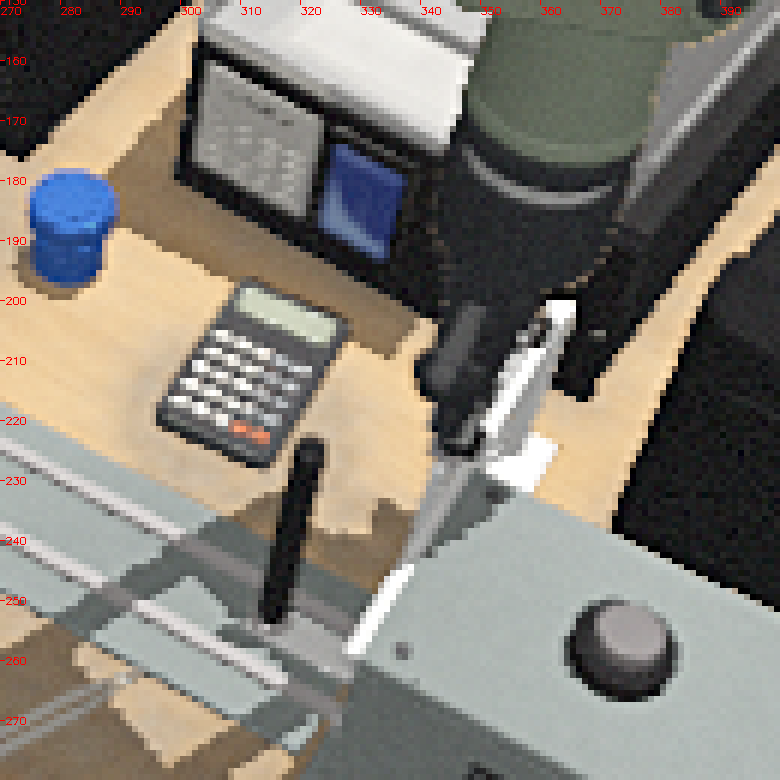

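Request:
servo_tool:
  series:
    - {"rot": [0,0,0],"translation": [0,0.003,0],"grip": 0}
    - {"rot": [0,0,0],"translation": [0,0.005,0],"grip": 0}
    - {"rot": [0,0,0],"translation": [0,0.007,0],"grip": 0}
    - {"rot": [0,0,0],"translation": [0,0.007,0],"grip": 0}
    - {"rot": [0,0,0],"translation": [0,0.007,0],"grip": 0}

```text
t: 5.3
ee_pos: [0.5772, -0.146, 0.2071]
ee_rot: [[-0.097, 0.995, -0.004], [0.995, 0.097, -0.0], [0.0, -0.004, -1.0]]
ft_force: [-6.3, 1.3, 9.3]
opening: 0.171
```

Request:
servo_tool:
  series:
    - {"rot": [0,0,0],"translation": [0,-0.002,0],"grip": 50}
    - {"rot": [0,0,0],"translation": [0,-0.002,0],"grip": 50}
    - {"rot": [0,0,0],"translation": [0,-0.002,0],"grip": 50}
    - {"rot": [0,0,0],"translation": [0,-0.002,0],"grip": 50}
    - {"rot": [0,0,0],"translation": [0,-0.002,-0.02],"grip": 50}
    - {"rot": [0,0,0],"translation": [0,-0.002,-0.045],"grip": 50}
    - {"rot": [0,0,0],"translation": [0,-0.002,-0.065],"grip": 50}
    - {"rot": [0,0,0],"translation": [0,-0.002,-0.065],"grip": 50}

```text
t: 6.1
ee_pos: [0.5783, -0.1464, 0.2738]
ee_rot: [[-0.097, 0.995, 0.006], [0.995, 0.097, -0.002], [-0.002, 0.006, -1.0]]
ft_force: [0.4, 0.5, -0.6]
opening: 0.502
```

```bash
python3 - <<'E'
from bench import robot
from h import *
b=robot.get_image("scene")
crop(b,"s4.png",270,150,400,280,6)
go([.5005,-.109,.135],5.6)
E
```

```text
t 6.15 grasp now [ 0.5774 -0.1463  0.2179] yaw 5.58 F [0.2 0.4 0.8] op 0.502
 rot [0.2, 0.1, -0.0] trans [0.0446, -0.0732, 0.0826] dist 0.119
```

View pics/s4.png

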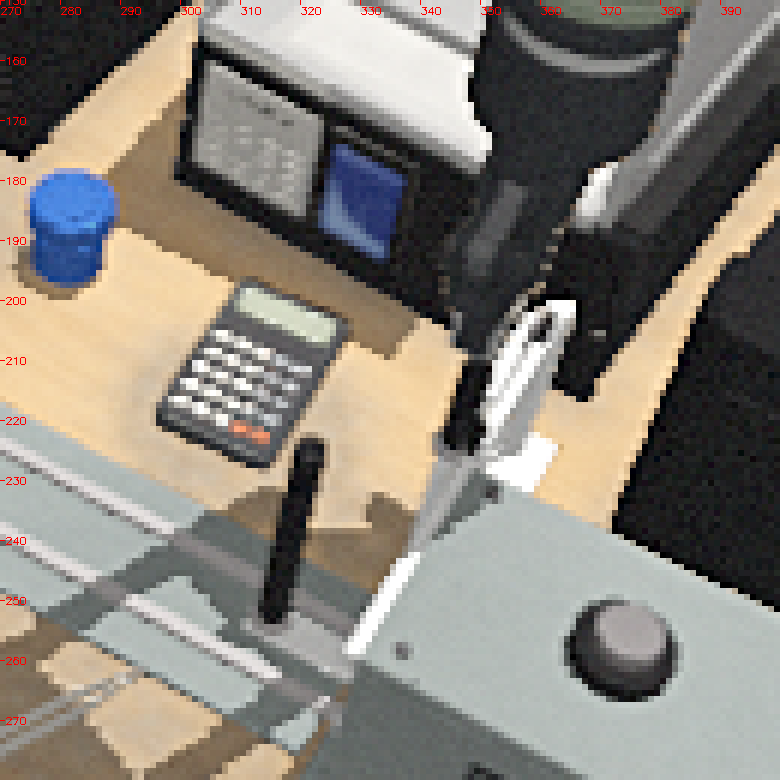

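Request:
servo_tool:
  series:
    - {"rot": [0,0,0],"translation": [0.012,-0.018,0],"grip": 60}
    - {"rot": [0,0,0],"translation": [0.028,-0.045,0],"grip": 60}
    - {"rot": [0,0,0],"translation": [0.042,-0.07,0],"grip": 60}
    - {"rot": [0,0,0],"translation": [0.0446,-0.0732,0],"grip": 60}
    - {"rot": [0,0,0],"translation": [0.0446,-0.0732,0.01],"grip": 60}
    - {"rot": [0,0,0],"translation": [0.0446,-0.0732,0.03],"grip": 60}
    - {"rot": [0,0,0],"translation": [0.0446,-0.0732,0.05],"grip": 60}
    - {"rot": [0,0,0],"translation": [0.0446,-0.0732,0.07],"grip": 60}
    - {"rot": [0,0,0],"translation": [0.0446,-0.0732,0.082],"grip": 60}
    - {"rot": [0,0,0],"translation": [0.0446,-0.0732,0.082],"grip": 60}
    - {"rot": [0,0,0],"translation": [0.0446,-0.0732,0.082],"grip": 60}

```text
t: 7.25
ee_pos: [0.5003, -0.1091, 0.1887]
ee_rot: [[-0.097, 0.995, 0.0], [0.995, 0.097, 0.0], [0.0, 0.0, -1.0]]
ft_force: [0.3, -1.0, 0.4]
opening: 0.599
```

```bash
python3 - <<'E'
from bench import robot
from h import *
b=robot.get_image("scene")
crop(b,"s5.png",270,180,370,280,7)
go([.5005,-.109,.135],5.6)
E
```

```text
t 7.3 grasp now [ 0.5005 -0.1091  0.1353] yaw 5.57 F [-1.  -0.4  0.7] op 0.604
 rot [0.1, 0.0, -0.0] trans [0.0001, 0.0001, 0.0003] dist 0.0
```

View pics/s5.png

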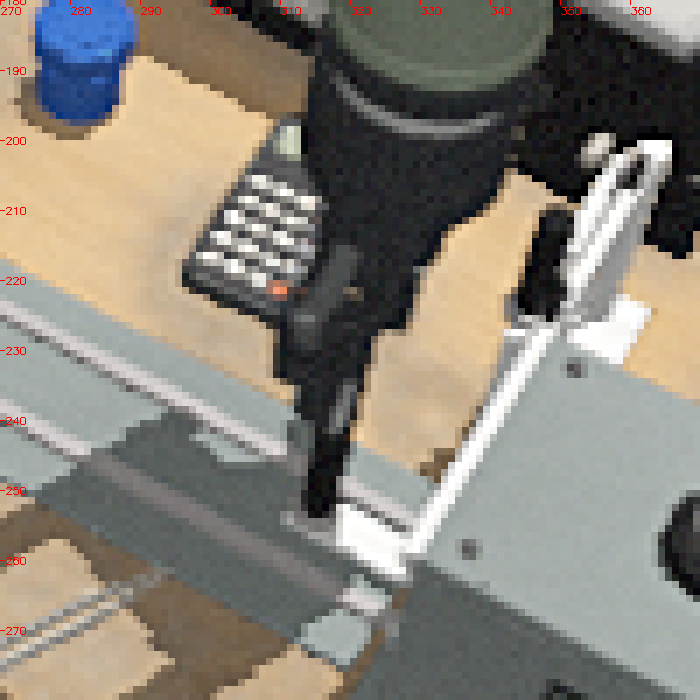

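The door post is at its open end, around (350,217), and the tray post is between the fingers. I'll close on it.

Request:
servo_tool:
  series:
    - {"rot": [0,0,0],"translation": [0,0,0],"grip": 0}
    - {"rot": [0,0,0],"translation": [0,0,0],"grip": 0}
    - {"rot": [0,0,0],"translation": [0,0,0],"grip": 0}
    - {"rot": [0,0,0],"translation": [0,0,0],"grip": 0}
    - {"rot": [0,0,0],"translation": [0,0,0],"grip": 0}
    - {"rot": [0,0,0],"translation": [0,0,0],"grip": 0}

```text
t: 7.9
ee_pos: [0.4999, -0.1089, 0.1897]
ee_rot: [[-0.097, 0.995, 0.001], [0.995, 0.097, -0.0], [-0.0, 0.001, -1.0]]
ft_force: [-1.7, 0.4, 5.9]
opening: 0.172
```

Request:
servo_tool:
  series:
    - {"rot": [0,0,0],"translation": [0.004,0,0],"grip": 0}
    - {"rot": [0,0,0],"translation": [0.012,0,0],"grip": 0}
    - {"rot": [0,0,0],"translation": [0.024,0,0],"grip": 0}
    - {"rot": [0,0,0],"translation": [0.038,0,0],"grip": 0}
    - {"rot": [0,0,0],"translation": [0.053,0,0],"grip": 0}
    - {"rot": [0,0,0],"translation": [0.068,0,0],"grip": 0}
    - {"rot": [0,0,0],"translation": [0.083,0,0],"grip": 0}
    - {"rot": [0,0,0],"translation": [0.098,0,0],"grip": 0}
    - {"rot": [0,0,0],"translation": [0.113,0,0],"grip": 0}
    - {"rot": [0,0,0],"translation": [0.128,0,0],"grip": 0}
    - {"rot": [0,0,0],"translation": [0.143,0,0],"grip": 0}
    - {"rot": [0,0,0],"translation": [0.158,0,0],"grip": 0}
    - {"rot": [0,0,0],"translation": [0.173,0,0],"grip": 0}
    - {"rot": [0,0,0],"translation": [0.188,0,0],"grip": 0}
    - {"rot": [0,0,0],"translation": [0.203,0,0],"grip": 0}
    - {"rot": [0,0,0],"translation": [0.217,0,0],"grip": 0}
    - {"rot": [0,0,0],"translation": [0.228,0,0],"grip": 0}
    - {"rot": [0,0,0],"translation": [0.235,0,0],"grip": 0}
    - {"rot": [0,0,0],"translation": [0.239,0,0],"grip": 0}
    - {"rot": [0,0,0],"translation": [0.241,0,0],"grip": 0}

```text
t: 9.9
ee_pos: [0.4763, 0.1312, 0.1897]
ee_rot: [[-0.098, 0.995, 0.001], [0.995, 0.098, -0.0], [-0.0, 0.001, -1.0]]
ft_force: [-1.5, -1.5, 7.3]
opening: 0.173
```

Request:
servo_tool:
  series:
    - {"rot": [0,0,0],"translation": [0.002,0,0],"grip": 0}
    - {"rot": [0,0,0],"translation": [0.004,0,0],"grip": 0}
    - {"rot": [0,0,0],"translation": [0.006,0,0],"grip": 0}
    - {"rot": [0,0,0],"translation": [0.006,0,0],"grip": 0}
    - {"rot": [0,0,0],"translation": [0.006,0,0],"grip": 0}

```text
t: 10.4
ee_pos: [0.4759, 0.1352, 0.1897]
ee_rot: [[-0.099, 0.995, 0.001], [0.995, 0.099, -0.004], [-0.004, 0.001, -1.0]]
ft_force: [-0.5, -10.0, 6.4]
opening: 0.172
```

```bash
python3 - <<'E'
from bench import robot
from h import *
b=robot.get_image("scene")
crop(b,"s6.png",195,160,375,280,4)
go([.5005,-.109,.135],5.6)
E
```

```text
t 10.45 grasp now [0.4759 0.1352 0.1357] yaw 5.66 F [-1.1 -8.7  7.4] op 0.172
 rot [0.0, 0.2, 0.1] trans [-0.2454, 0.0004, 0.0017] dist 0.245
```

View pics/s6.png

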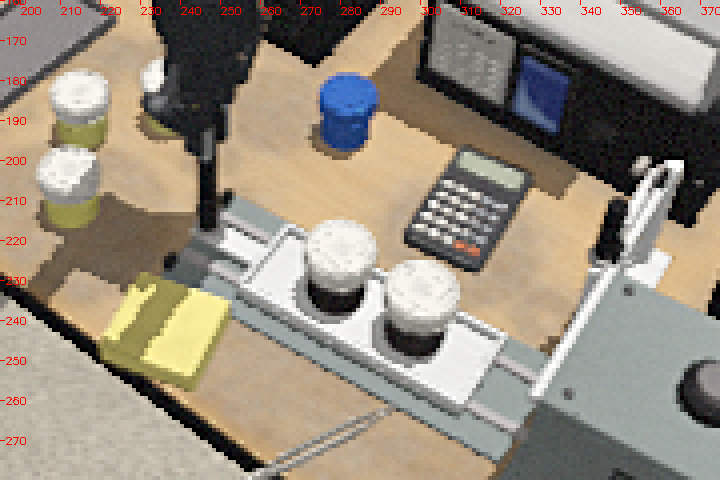

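Request:
servo_tool:
  series:
    - {"rot": [0,0,0],"translation": [-0.001,0,0],"grip": 60}
    - {"rot": [0,0,0],"translation": [-0.001,0,0],"grip": 60}
    - {"rot": [0,0,0],"translation": [-0.001,0,0],"grip": 60}
    - {"rot": [0,0,0],"translation": [-0.001,0,0],"grip": 60}
    - {"rot": [0,0,0],"translation": [-0.001,0,-0.02],"grip": 60}
    - {"rot": [0,0,0],"translation": [-0.001,0,-0.05],"grip": 60}
    - {"rot": [0,0,0],"translation": [-0.001,0,-0.08],"grip": 60}
    - {"rot": [0,0,0],"translation": [-0.001,0,-0.1],"grip": 60}

```text
t: 11.25
ee_pos: [0.4762, 0.1363, 0.2909]
ee_rot: [[-0.097, 0.995, 0.002], [0.995, 0.097, 0.001], [0.001, 0.002, -1.0]]
ft_force: [-0.4, 0.2, -0.4]
opening: 0.604
```

```bash
python3 - <<'E'
from bench import robot
from h import *
import pickle
a=robot.get_image("top"); b=robot.get_image("scene")
pickle.dump((a,b),open("im1.pkl","wb"))
crop(b,"s7.png",255,190,325,270,10)
crop(a,"t7.png",195,140,325,240,6)
E
```

View pics/s7.png

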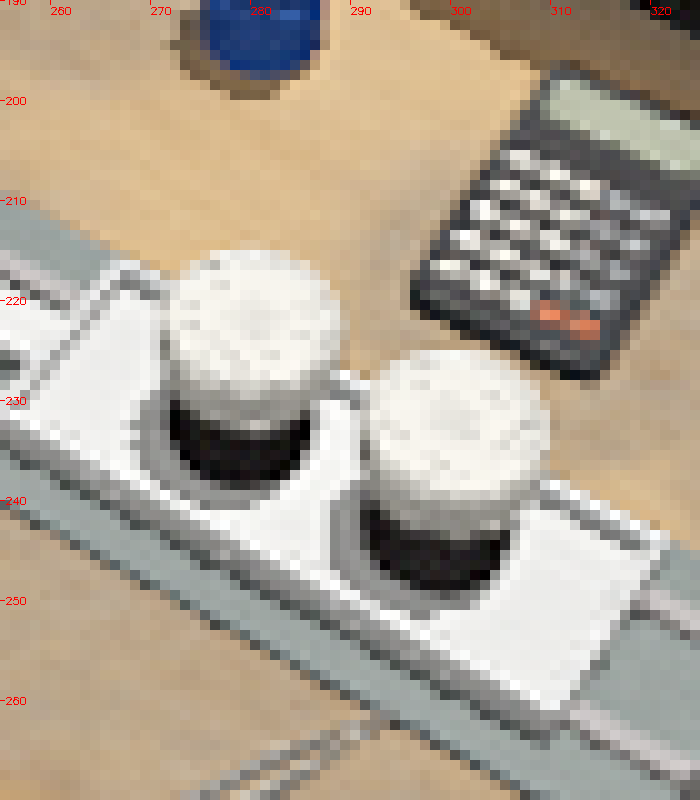

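View pics/t7.png

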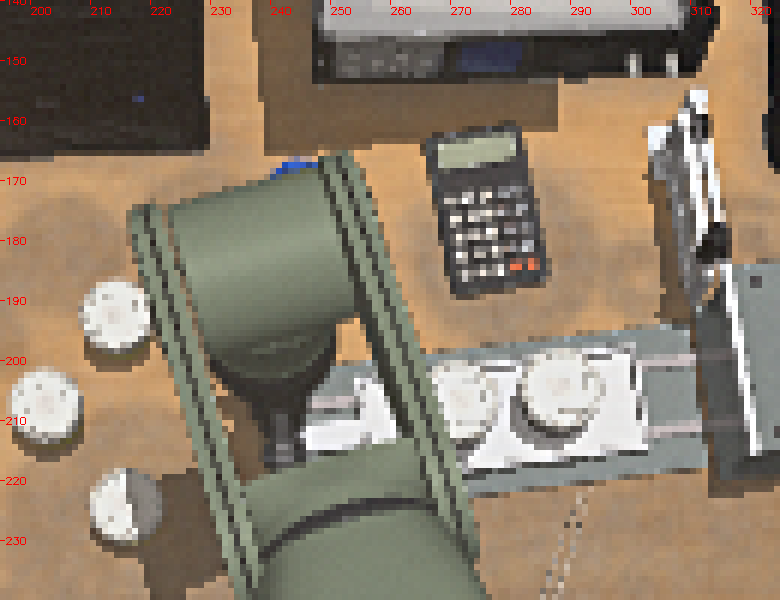

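```bash
python3 - <<'E'
from h import *
import pickle
a,b=pickle.load(open("im1.pkl","rb"))
q=unproj(b,[[279.8,221.6],[300.3,231.5]],.0755); print(q)
print(unproj(a,[[286.5,203.8],[270,206]],.0755))
y=np.radians(5.6); ex=np.array([np.cos(y),np.sin(y)]);ey=np.array([-ex[1],ex[0]])
c=np.array([.4905,-.0141])
for p in np.r_[q,unproj(a,[[286.5,203.8]],.0755)]: d=p[:2]-c; print("in tray",d@ex,d@ey)
# tray inner corners check in scene
for sx in(-.033,.033):
  for sy in (-.094,.094): print(proj(b,np.r_[c+sx*ex+sy*ey,.0255]))
from h import go
p=q[1].copy(); p[2]=.066; p[:2]+=[.001,0]; 
go([p[0],p[1],.2],5.6)
E
```

```text
[[ 0.4873  0.0182  0.0755]
 [ 0.496  -0.0496  0.0755]]
[[ 0.4996 -0.0438  0.0755]
 [ 0.4923  0.0226  0.0755]]
in tray -1.7387528147083784e-05 0.03244066917694113
in tray 0.00197406394006147 -0.03587936771040239
in tray 0.006143929719790088 -0.030420731526352555
[[310.3774 259.0345]]
[[256.2289 229.8658]]
[[320.5677 243.3558]]
[[267.6249 216.1196]]
t 11.35 grasp now [0.477  0.1365 0.2376] yaw 5.59 F [0.3 0.2 0.5] op 0.595
 rot [0.4, -0.1, -0.0] trans [-0.1872, 0.0015, 0.0374] dist 0.191
```

```bash
python3 - <<'E'
from h import *
go([.490,.0204,.066],5.6)
E
```

```text
t 11.35 grasp now [0.477  0.1365 0.2376] yaw 5.59 F [0.3 0.2 0.5] op 0.595
 rot [0.4, -0.1, -0.0] trans [-0.117, 0.0005, 0.1715] dist 0.208
```

Request:
servo_tool:
  series:
    - {"rot": [0,0,0],"translation": [-0.02,0,0],"grip": 100}
    - {"rot": [0,0,0],"translation": [-0.05,0,0],"grip": 100}
    - {"rot": [0,0,0],"translation": [-0.08,0,0],"grip": 100}
    - {"rot": [0,0,0],"translation": [-0.105,0,0],"grip": 100}
    - {"rot": [0,0,0],"translation": [-0.117,0.001,0.02],"grip": 100}
    - {"rot": [0,0,0],"translation": [-0.117,0.001,0.045],"grip": 100}
    - {"rot": [0,0,0],"translation": [-0.117,0.001,0.075],"grip": 100}
    - {"rot": [0,0,0],"translation": [-0.117,0.001,0.1],"grip": 100}
    - {"rot": [0,0,0],"translation": [-0.117,0.001,0.115],"grip": 100}
    - {"rot": [0,0,0],"translation": [-0.117,0.001,0.125],"grip": 100}
    - {"rot": [0,0,0],"translation": [-0.117,0.001,0.125],"grip": 100}

```text
t: 12.45
ee_pos: [0.487, 0.0197, 0.162]
ee_rot: [[-0.097, 0.995, -0.004], [0.995, 0.097, 0.0], [0.0, -0.004, -1.0]]
ft_force: [-0.3, 0.1, -0.3]
opening: 1.0
```

```bash
python3 - <<'E'
from bench import robot
from h import *
b=robot.get_image("scene")
crop(b,"s8.png",240,160,340,270,7)
go([.490,.0204,.066],5.6)
E
```

```text
t 12.5 grasp now [0.4878 0.0197 0.1091] yaw 5.58 F [0.  0.2 0.8] op 1.0
 rot [-0.1, -0.0, -0.0] trans [0.0005, 0.0023, 0.0431] dist 0.043
```

View pics/s8.png

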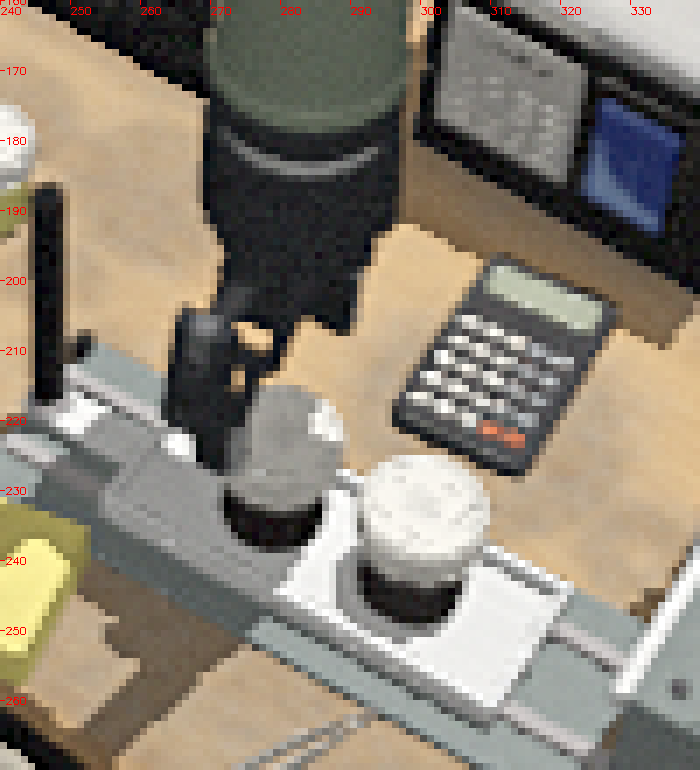

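Request:
servo_tool:
  series:
    - {"rot": [0,0,0],"translation": [0.0005,0.002,0.015],"grip": 100}
    - {"rot": [0,0,0],"translation": [0.0005,0.002,0.03],"grip": 100}
    - {"rot": [0,0,0],"translation": [0.0005,0.002,0.042],"grip": 100}
    - {"rot": [0,0,0],"translation": [0.0005,0.002,0.043],"grip": 100}
    - {"rot": [0,0,0],"translation": [0.0005,0.002,0.043],"grip": 50}
    - {"rot": [0,0,0],"translation": [0.0005,0.002,0.043],"grip": 30}
    - {"rot": [0,0,0],"translation": [0.0005,0.002,0.043],"grip": 0}
    - {"rot": [0,0,0],"translation": [0.0005,0.002,0.043],"grip": 0}
    - {"rot": [0,0,0],"translation": [0.0005,0.002,0.043],"grip": 0}
    - {"rot": [0,0,0],"translation": [0.0005,0.002,0.043],"grip": 0}

```text
t: 13.5
ee_pos: [0.4907, 0.0204, 0.1223]
ee_rot: [[-0.097, 0.995, 0.002], [0.995, 0.097, 0.0], [-0.0, 0.002, -1.0]]
ft_force: [-1.3, 0.4, 5.3]
opening: 0.63
```

```bash
python3 - <<'E'
from bench import robot
from h import *
b=robot.get_image("scene")
crop(b,"s9.png",240,160,340,270,7)
go([.490,.0204,.066],5.6)
E
```

```text
t 13.55 grasp now [0.4907 0.0204 0.0683] yaw 5.57 F [-0.6 -0.   5.6] op 0.633
 rot [0.1, 0.0, -0.0] trans [0.0001, -0.0007, 0.0023] dist 0.002
```

View pics/s9.png

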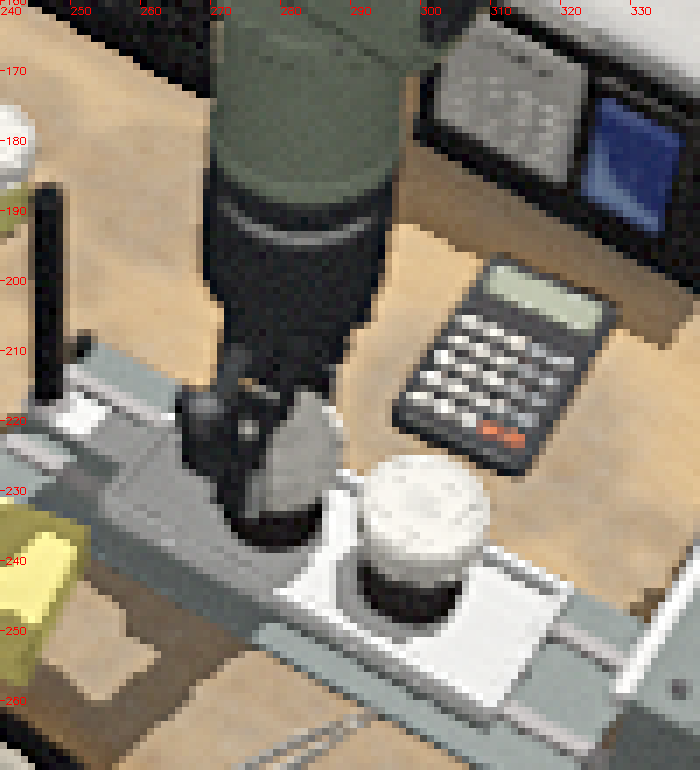

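Request:
servo_tool:
  series:
    - {"rot": [0,0,0],"translation": [0,0,-0.01],"grip": 0}
    - {"rot": [0,0,0],"translation": [0,0,-0.03],"grip": 0}
    - {"rot": [0,0,0],"translation": [0,0,-0.06],"grip": 0}
    - {"rot": [0,0,0],"translation": [0,0,-0.09],"grip": 0}
    - {"rot": [0,0,0],"translation": [0,0,-0.12],"grip": 0}
    - {"rot": [0,0,0],"translation": [0,0,-0.145],"grip": 0}
    - {"rot": [0,0,0],"translation": [0,0,-0.16],"grip": 0}
    - {"rot": [0,0,0],"translation": [0,0,-0.165],"grip": 0}

```text
t: 14.35
ee_pos: [0.4906, 0.0203, 0.2885]
ee_rot: [[-0.097, 0.995, 0.005], [0.995, 0.097, 0.0], [-0.0, 0.005, -1.0]]
ft_force: [-0.6, 0.6, -1.9]
opening: 0.629
```

```bash
python3 - <<'E'
from bench import robot
from h import *
b=robot.get_image("scene")
crop(b,"s10.png",220,130,340,270,5)
go([.577,.412,.23],90)
E
```

```text
t 14.4 grasp now [0.4904 0.0203 0.2341] yaw 5.58 F [ 1.7  0.1 -2.3] op 0.627
 rot [0.2, 0.2, -84.4] trans [0.3814, 0.1242, 0.0044] dist 0.401
```

View pics/s10.png

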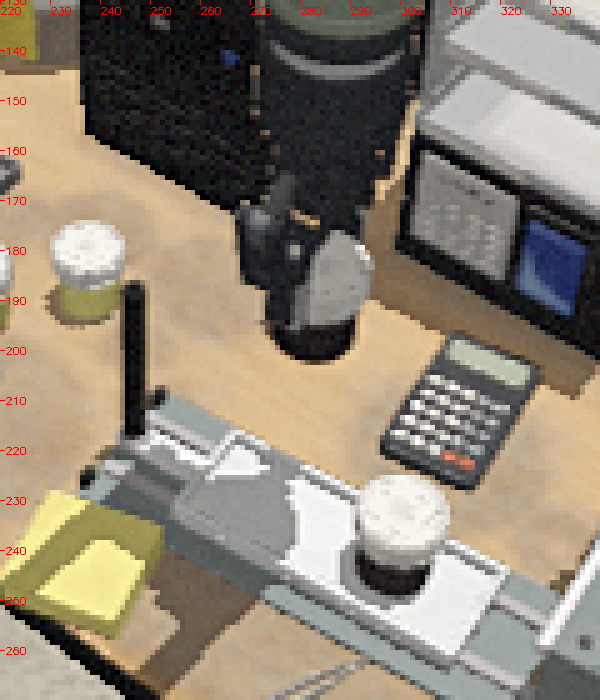

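```bash
python3 - <<'E'
from h import *
import pickle
a,b=pickle.load(open("im0.pkl","rb"))
print(unproj(a,[[186,165],[229,164]],0))
print(unproj(b,[[428/1.5625,272/1.5625],[370/1.5625,233/1.5625]],0))
print("roll", unproj(a,[[130,177]],0))
c=unproj(a,[[164.5,181],[186.5,181],[186,218.5],[164,218.5]],.016);print(c.mean(0))
crop(b,"ret.png",165,145,245,205,9)
E
```

```text
[[0.6935 0.3707 0.    ]
 [0.6932 0.1875 0.    ]]
[[0.7031 0.199  0.    ]
 [0.7221 0.3967 0.    ]]
roll [[0.6467 0.6075 0.    ]]
[0.5408 0.4122 0.016 ]
```

View pics/ret.png

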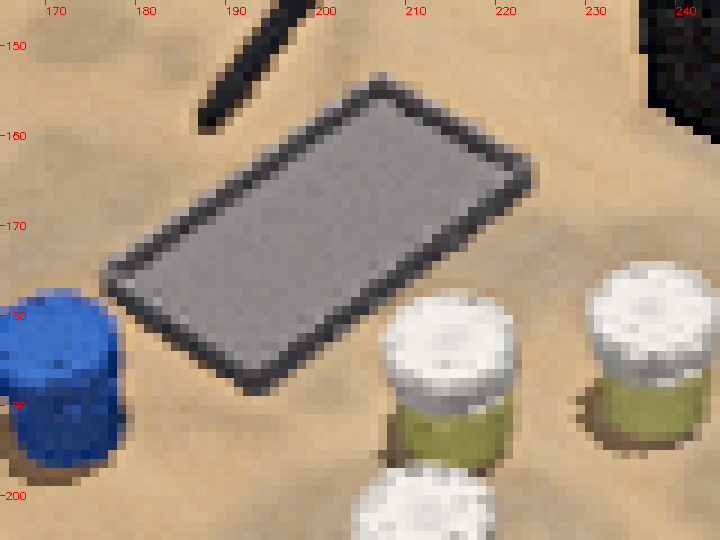

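Request:
servo_tool:
  series:
    - {"rot": [0,0,-3],"translation": [0.012,0.004,0],"grip": 0}
    - {"rot": [0,0,-9],"translation": [0.035,0.012,0],"grip": 0}
    - {"rot": [0,0,-16],"translation": [0.065,0.021,0],"grip": 0}
    - {"rot": [0,0,-23],"translation": [0.095,0.031,0],"grip": 0}
    - {"rot": [0,0,-30],"translation": [0.125,0.041,0],"grip": 0}
    - {"rot": [0,0,-37],"translation": [0.155,0.05,0],"grip": 0}
    - {"rot": [0,0,-44],"translation": [0.185,0.06,0],"grip": 0}
    - {"rot": [0,0,-51],"translation": [0.215,0.07,0],"grip": 0}
    - {"rot": [0,0,-58],"translation": [0.245,0.08,0],"grip": 0}
    - {"rot": [0,0,-64],"translation": [0.275,0.09,0],"grip": 0}
    - {"rot": [0,0,-70],"translation": [0.305,0.099,0],"grip": 0}
    - {"rot": [0,0,-75],"translation": [0.335,0.109,0],"grip": 0}
    - {"rot": [0,0,-79],"translation": [0.358,0.117,0],"grip": 0}
    - {"rot": [0,0,-82],"translation": [0.373,0.121,0],"grip": 0}
    - {"rot": [0,0,-84],"translation": [0.38,0.124,0],"grip": 0}
    - {"rot": [0,0,-84.4],"translation": [0.3814,0.1242,0.004],"grip": 0}
    - {"rot": [0,0,-84.4],"translation": [0.3814,0.1242,0.004],"grip": 0}

```text
t: 16.1
ee_pos: [0.5761, 0.4116, 0.2803]
ee_rot: [[-1.0, 0.0, -0.002], [0.0, 1.0, -0.002], [0.002, -0.002, -1.0]]
ft_force: [0.2, -0.2, -2.1]
opening: 0.631
```

```bash
python3 - <<'E'
from bench import robot
from h import *
import pickle
b=robot.get_image("scene")
q=unproj(b,[[206.5,153.5],[223.5,163.5],[193,188.5],[176.5,176.5]],.016);print(q,q.mean(0))
crop(b,"s11.png",150,90,290,210,5)
go([.577,.412,.058],90)
E
```

```text
[[0.6145 0.4551 0.016 ]
 [0.6145 0.3672 0.016 ]
 [0.453  0.361  0.016 ]
 [0.4567 0.4488 0.016 ]] [0.5347 0.408  0.016 ]
t 16.15 grasp now [0.5763 0.4113 0.2269] yaw 89.95 F [ 0.1 -0.4 -0.6] op 0.631
 rot [-0.1, -0.1, -0.1] trans [-0.001, 0.0009, 0.1689] dist 0.169
```

View pics/s11.png

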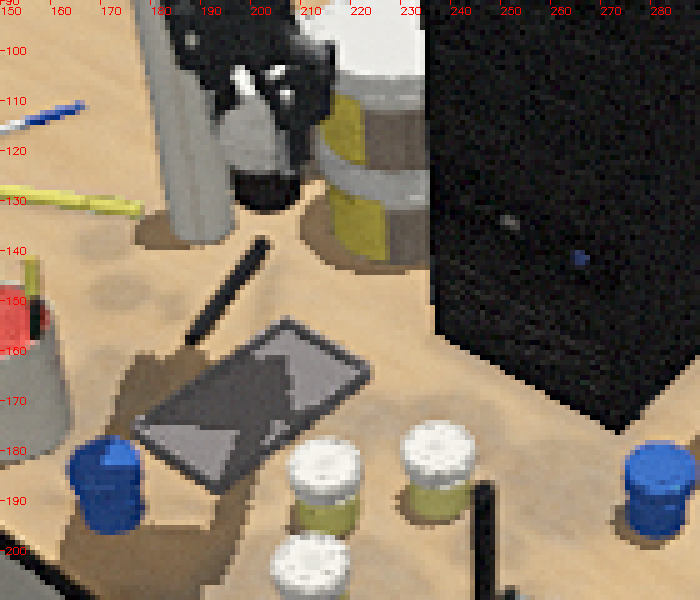

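Request:
servo_tool:
  series:
    - {"rot": [0,0,0],"translation": [0.001,-0.001,0.02],"grip": 0}
    - {"rot": [0,0,0],"translation": [0.002,-0.001,0.05],"grip": 0}
    - {"rot": [0,0,0],"translation": [0.002,-0.001,0.08],"grip": 0}
    - {"rot": [0,0,0],"translation": [0.002,-0.001,0.11],"grip": 0}
    - {"rot": [0,0,0],"translation": [0.002,-0.001,0.13],"grip": 0}
    - {"rot": [0,0,0],"translation": [0.002,-0.001,0.145],"grip": 0}
    - {"rot": [0,0,0],"translation": [0.002,-0.001,0.152],"grip": 0}
    - {"rot": [0,0,0],"translation": [0.002,-0.001,0.152],"grip": 0}

```text
t: 16.95
ee_pos: [0.5746, 0.4105, 0.1295]
ee_rot: [[-1.0, 0.001, -0.001], [0.001, 1.0, -0.001], [0.001, -0.001, -1.0]]
ft_force: [-0.3, 0.1, -2.1]
opening: 0.631
```

```bash
python3 - <<'E'
from bench import robot
from h import *
b=robot.get_image("scene"); a=robot.get_image("top")
crop(b,"s12.png",160,110,250,200,7)
crop(a,"t12.png",140,150,260,240,6)
go([.5745,.410,.058],90)
E
```

```text
t 17.05 grasp now [0.5752 0.4112 0.0772] yaw 89.96 F [-1.3  0.9 -0.9] op 0.629
 rot [0.1, 0.1, -0.0] trans [0.0007, -0.0012, 0.0192] dist 0.019
```

View pics/s12.png

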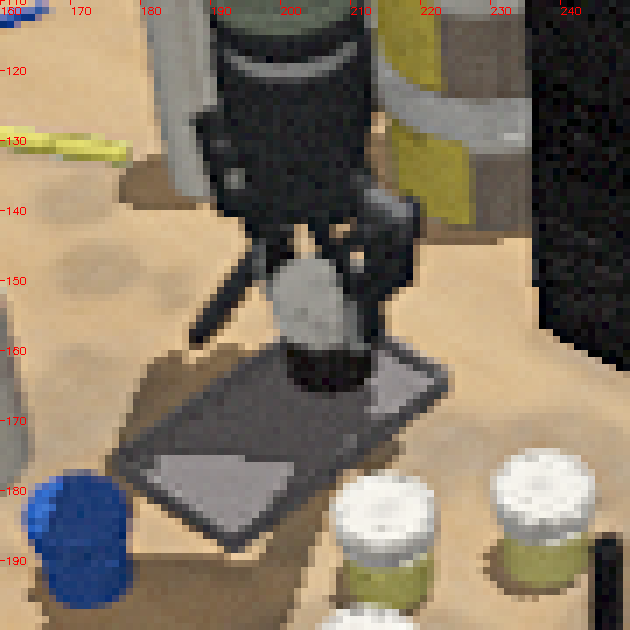

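View pics/t12.png

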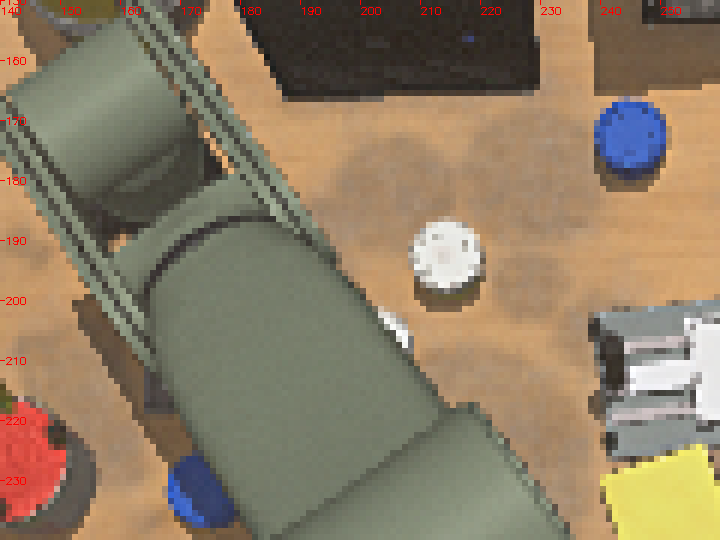

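Request:
servo_tool:
  series:
    - {"rot": [0,0,0],"translation": [0.001,-0.001,0.008],"grip": 0}
    - {"rot": [0,0,0],"translation": [0.001,-0.001,0.014],"grip": 0}
    - {"rot": [0,0,0],"translation": [0.001,-0.001,0.018],"grip": 0}
    - {"rot": [0,0,0],"translation": [0.001,-0.001,0.02],"grip": 0}
    - {"rot": [0,0,0],"translation": [0.001,-0.001,0.02],"grip": 0}

```text
t: 17.55
ee_pos: [0.5734, 0.4099, 0.1115]
ee_rot: [[-1.0, 0.0, -0.0], [0.0, 1.0, -0.0], [0.0, -0.0, -1.0]]
ft_force: [-2.2, -0.9, 7.4]
opening: 0.629
```

Request:
servo_tool:
  series:
    - {"rot": [0,0,0],"translation": [0,0,0],"grip": 80}
    - {"rot": [0,0,0],"translation": [0,0,0],"grip": 95}
    - {"rot": [0,0,0],"translation": [0,0,0],"grip": 95}
    - {"rot": [0,0,0],"translation": [0,0,0],"grip": 95}
    - {"rot": [0,0,0],"translation": [0,0,-0.02],"grip": 95}
    - {"rot": [0,0,0],"translation": [0,0,-0.05],"grip": 95}
    - {"rot": [0,0,0],"translation": [0,0,-0.09],"grip": 95}
    - {"rot": [0,0,0],"translation": [0,0,-0.13],"grip": 95}
    - {"rot": [0,0,0],"translation": [0,0,-0.15],"grip": 95}

```text
t: 18.45
ee_pos: [0.5745, 0.4106, 0.2643]
ee_rot: [[-1.0, 0.0, 0.005], [0.0, 1.0, 0.004], [-0.005, 0.004, -1.0]]
ft_force: [-0.2, 0.2, -0.1]
opening: 0.95
```

```bash
python3 - <<'E'
from bench import robot
from h import *
b=robot.get_image("scene")
crop(b,"s13.png",160,110,320,260,5)
go([.498,-.0467,.23],5.6)
E
```

```text
t 18.5 grasp now [0.5752 0.411  0.213 ] yaw 89.98 F [0.3 1.  3. ] op 0.948
 rot [0.7, 0.2, 84.4] trans [0.0768, -0.4577, -0.0206] dist 0.465
```

View pics/s13.png

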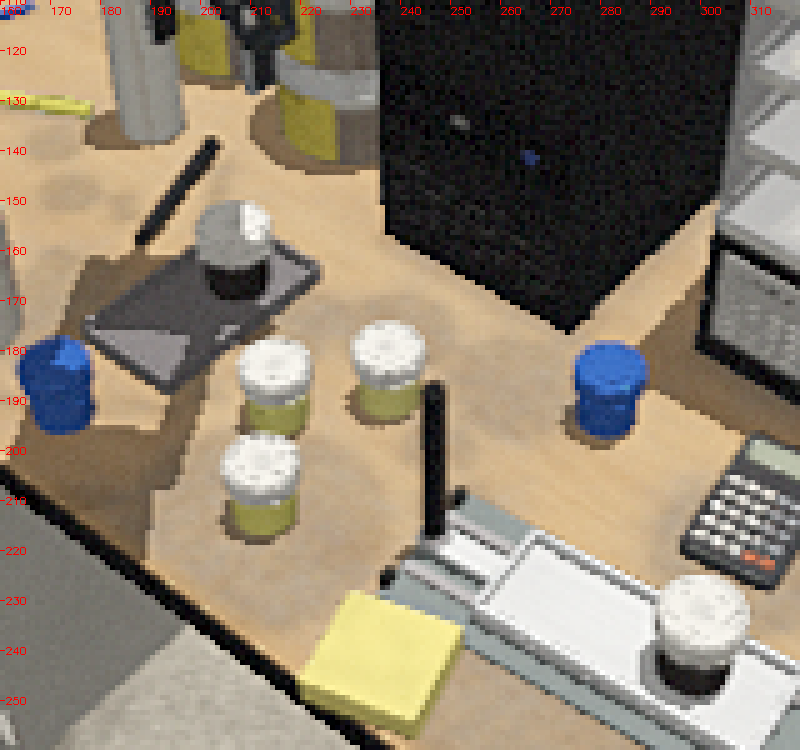

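Request:
servo_tool:
  series:
    - {"rot": [0,0,6],"translation": [0.004,-0.02,-0.01],"grip": 95}
    - {"rot": [0,0,14],"translation": [0.009,-0.055,-0.02],"grip": 95}
    - {"rot": [0,0,22],"translation": [0.016,-0.095,-0.02],"grip": 95}
    - {"rot": [0,0,30],"translation": [0.022,-0.135,-0.02],"grip": 95}
    - {"rot": [0,0,38],"translation": [0.029,-0.175,-0.02],"grip": 95}
    - {"rot": [0,0,46],"translation": [0.036,-0.215,-0.02],"grip": 95}
    - {"rot": [0,0,54],"translation": [0.043,-0.255,-0.02],"grip": 100}
    - {"rot": [0,0,62],"translation": [0.05,-0.295,-0.02],"grip": 100}
    - {"rot": [0,0,70],"translation": [0.056,-0.335,-0.02],"grip": 100}
    - {"rot": [0,0,77],"translation": [0.063,-0.375,-0.02],"grip": 100}
    - {"rot": [0,0,82],"translation": [0.069,-0.41,-0.02],"grip": 100}
    - {"rot": [0,0,84.4],"translation": [0.074,-0.44,-0.02],"grip": 100}
    - {"rot": [0,0,84.4],"translation": [0.0765,-0.455,-0.02],"grip": 100}
    - {"rot": [0,0,84.4],"translation": [0.0768,-0.4577,0],"grip": 100}
    - {"rot": [0,0,84.4],"translation": [0.0768,-0.4577,0.03],"grip": 100}
    - {"rot": [0,0,84.4],"translation": [0.0768,-0.4577,0.06],"grip": 100}
    - {"rot": [0,0,84.4],"translation": [0.0768,-0.4577,0.085],"grip": 100}
    - {"rot": [0,0,84.4],"translation": [0.0768,-0.4577,0.1],"grip": 100}
    - {"rot": [0,0,84.4],"translation": [0.0768,-0.4577,0.1],"grip": 100}

```text
t: 20.4
ee_pos: [0.4951, -0.0475, 0.1574]
ee_rot: [[-0.097, 0.995, -0.006], [0.995, 0.097, 0.001], [0.001, -0.006, -1.0]]
ft_force: [-1.1, -0.1, 0.3]
opening: 1.003
```

```bash
python3 - <<'E'
from bench import robot
from h import *
b=robot.get_image("scene")
crop(b,"s14.png",240,160,360,270,6)
go([.498,-.0467,.066],5.6)
E
```

```text
t 20.45 grasp now [ 0.496  -0.0476  0.1048] yaw 5.58 F [-0.5 -0.9  0.5] op 0.995
 rot [-0.2, -0.0, -0.0] trans [0.0007, 0.0022, 0.0388] dist 0.039
```

View pics/s14.png

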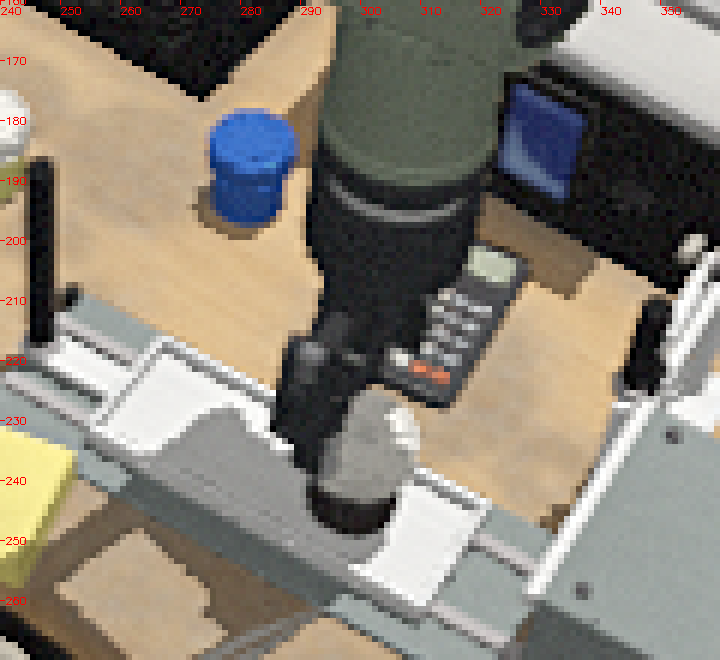

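Request:
servo_tool:
  series:
    - {"rot": [0,0,0],"translation": [0.0005,0.002,0.015],"grip": 100}
    - {"rot": [0,0,0],"translation": [0.0005,0.002,0.03],"grip": 100}
    - {"rot": [0,0,0],"translation": [0.0005,0.002,0.038],"grip": 100}
    - {"rot": [0,0,0],"translation": [0.0005,0.002,0.038],"grip": 100}
    - {"rot": [0,0,0],"translation": [0.0005,0.002,0.038],"grip": 50}
    - {"rot": [0,0,0],"translation": [0.0005,0.002,0.038],"grip": 30}
    - {"rot": [0,0,0],"translation": [0.0005,0.002,0.038],"grip": 0}
    - {"rot": [0,0,0],"translation": [0.0005,0.002,0.038],"grip": 0}
    - {"rot": [0,0,0],"translation": [0.0005,0.002,0.038],"grip": 0}
    - {"rot": [0,0,0],"translation": [0.0005,0.002,0.038],"grip": 0}

```text
t: 21.45
ee_pos: [0.499, -0.0471, 0.1232]
ee_rot: [[-0.097, 0.995, 0.002], [0.995, 0.097, -0.0], [-0.0, 0.002, -1.0]]
ft_force: [-1.3, 1.2, 5.6]
opening: 0.629
```

Request:
servo_tool:
  series:
    - {"rot": [0,0,0],"translation": [0,0,-0.01],"grip": 0}
    - {"rot": [0,0,0],"translation": [0,0,-0.03],"grip": 0}
    - {"rot": [0,0,0],"translation": [0,0,-0.06],"grip": 0}
    - {"rot": [0,0,0],"translation": [0,0,-0.09],"grip": 0}
    - {"rot": [0,0,0],"translation": [0,0,-0.12],"grip": 0}
    - {"rot": [0,0,0],"translation": [0,0,-0.145],"grip": 0}
    - {"rot": [0,0,0],"translation": [0,0,-0.16],"grip": 0}
    - {"rot": [0,0,0],"translation": [0,0,-0.165],"grip": 0}

```text
t: 22.25
ee_pos: [0.4991, -0.047, 0.2895]
ee_rot: [[-0.097, 0.995, 0.005], [0.995, 0.097, -0.0], [-0.001, 0.005, -1.0]]
ft_force: [-0.7, -0.5, -1.4]
opening: 0.632
```

```bash
python3 - <<'E'
from bench import robot
from h import *
b=robot.get_image("scene")
crop(b,"s15.png",160,110,340,270,4)
go([.502,.410,.232],90)
E
```

```text
t 22.3 grasp now [ 0.499 -0.047  0.235] yaw 5.57 F [ 0.  -0.7 -1.2] op 0.629
 rot [0.1, 0.2, -84.4] trans [0.4546, 0.0474, 0.0029] dist 0.457
```

View pics/s15.png

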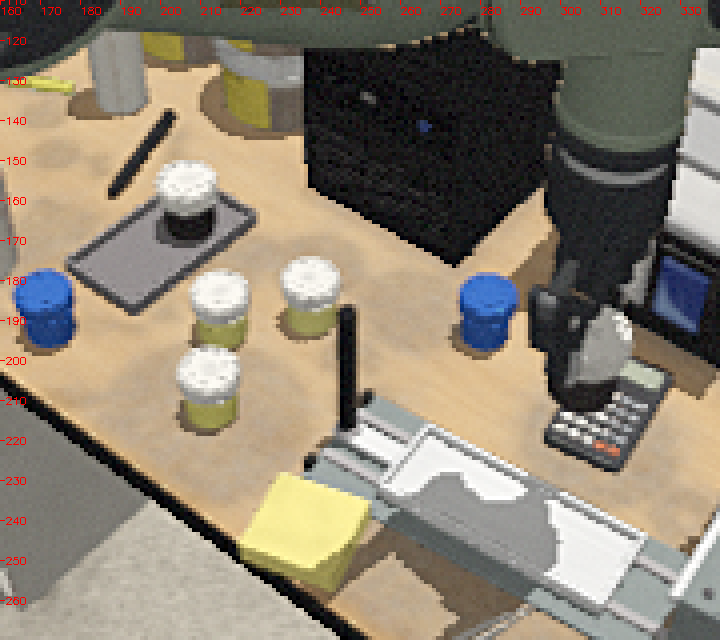

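Request:
servo_tool:
  series:
    - {"rot": [0,0,-3],"translation": [0.012,0.001,0],"grip": 0}
    - {"rot": [0,0,-8],"translation": [0.035,0.004,0],"grip": 0}
    - {"rot": [0,0,-14],"translation": [0.065,0.007,0],"grip": 0}
    - {"rot": [0,0,-20],"translation": [0.097,0.01,0],"grip": 0}
    - {"rot": [0,0,-26],"translation": [0.13,0.0135,0],"grip": 0}
    - {"rot": [0,0,-32],"translation": [0.163,0.017,0],"grip": 0}
    - {"rot": [0,0,-38],"translation": [0.196,0.0205,0],"grip": 0}
    - {"rot": [0,0,-44],"translation": [0.229,0.024,0],"grip": 0}
    - {"rot": [0,0,-50],"translation": [0.262,0.0275,0],"grip": 0}
    - {"rot": [0,0,-56],"translation": [0.295,0.031,0],"grip": 0}
    - {"rot": [0,0,-62],"translation": [0.328,0.034,0],"grip": 0}
    - {"rot": [0,0,-68],"translation": [0.361,0.038,0],"grip": 0}
    - {"rot": [0,0,-74],"translation": [0.392,0.041,0],"grip": 0}
    - {"rot": [0,0,-79],"translation": [0.42,0.044,0],"grip": 0}
    - {"rot": [0,0,-82.5],"translation": [0.44,0.046,0],"grip": 0}
    - {"rot": [0,0,-84.2],"translation": [0.452,0.047,0],"grip": 0}
    - {"rot": [0,0,-84.4],"translation": [0.4546,0.0474,0.003],"grip": 0}
    - {"rot": [0,0,-84.4],"translation": [0.4546,0.0474,0.003],"grip": 0}

```text
t: 24.1
ee_pos: [0.501, 0.4098, 0.2826]
ee_rot: [[-1.0, 0.0, -0.002], [0.0, 1.0, -0.002], [0.002, -0.002, -1.0]]
ft_force: [0.1, -0.4, -0.9]
opening: 0.626
```

Request:
servo_tool:
  series:
    - {"rot": [0,0,0],"translation": [0,0,0.02],"grip": 0}
    - {"rot": [0,0,0],"translation": [0,0,0.05],"grip": 0}
    - {"rot": [0,0,0],"translation": [0,0,0.08],"grip": 0}
    - {"rot": [0,0,0],"translation": [0,0,0.11],"grip": 0}
    - {"rot": [0,0,0],"translation": [0,0,0.13],"grip": 0}
    - {"rot": [0,0,0],"translation": [0,0,0.145],"grip": 0}
    - {"rot": [0,0,0],"translation": [0,0,0.152],"grip": 0}
    - {"rot": [0,0,0],"translation": [0,0,0.152],"grip": 0}

```text
t: 24.9
ee_pos: [0.5014, 0.409, 0.1312]
ee_rot: [[-1.0, 0.001, -0.002], [0.001, 1.0, -0.001], [0.002, -0.001, -1.0]]
ft_force: [0.5, -1.1, -1.2]
opening: 0.629
```

```bash
python3 - <<'E'
from bench import robot
from h import *
b=robot.get_image("scene")
crop(b,"s16.png",160,110,260,210,7)
go([.502,.410,.0575],90)
E
```

```text
t 24.95 grasp now [0.5018 0.4095 0.0782] yaw 89.93 F [ 0.2 -0.6 -0.1] op 0.628
 rot [-0.0, -0.0, -0.1] trans [-0.0002, 0.0005, 0.0207] dist 0.021
```

View pics/s16.png

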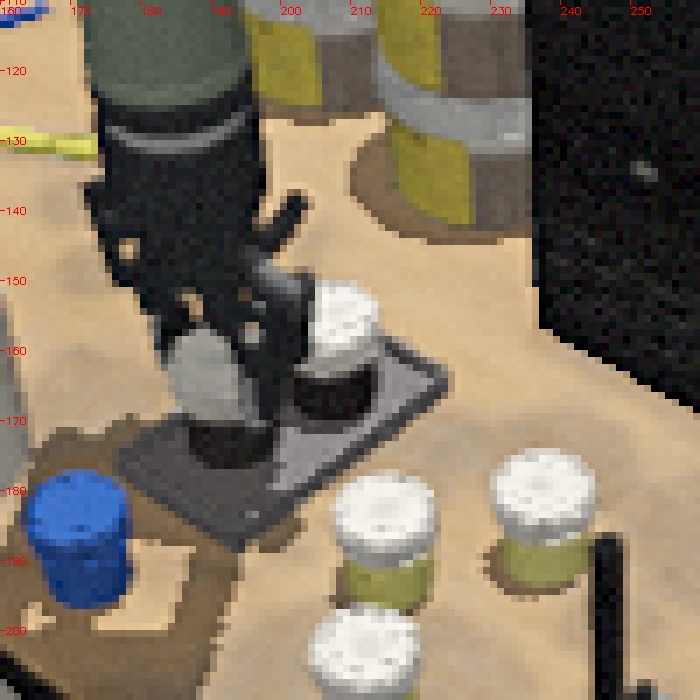

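Request:
servo_tool:
  series:
    - {"rot": [0,0,0],"translation": [0,0,0.008],"grip": 0}
    - {"rot": [0,0,0],"translation": [0,0,0.014],"grip": 0}
    - {"rot": [0,0,0],"translation": [0,0,0.018],"grip": 0}
    - {"rot": [0,0,0],"translation": [0,0,0.021],"grip": 0}
    - {"rot": [0,0,0],"translation": [0,0,0.021],"grip": 0}

```text
t: 25.45
ee_pos: [0.5015, 0.41, 0.1123]
ee_rot: [[-1.0, 0.0, 0.0], [0.0, 1.0, -0.0], [-0.0, -0.0, -1.0]]
ft_force: [-2.2, -2.3, 6.6]
opening: 0.628
```

Request:
servo_tool:
  series:
    - {"rot": [0,0,0],"translation": [0,0,0],"grip": 80}
    - {"rot": [0,0,0],"translation": [0,0,0],"grip": 95}
    - {"rot": [0,0,0],"translation": [0,0,0],"grip": 95}
    - {"rot": [0,0,0],"translation": [0,0,0],"grip": 95}
    - {"rot": [0,0,0],"translation": [0,0,-0.02],"grip": 95}
    - {"rot": [0,0,0],"translation": [0,0,-0.05],"grip": 95}
    - {"rot": [0,0,0],"translation": [0,0,-0.09],"grip": 95}
    - {"rot": [0,0,0],"translation": [0,0,-0.13],"grip": 95}
    - {"rot": [0,0,0],"translation": [0,0,-0.16],"grip": 95}
    - {"rot": [0,0,0],"translation": [0.1,-0.1,-0.18],"grip": 95}
    - {"rot": [0,0,0],"translation": [0.1,-0.1,-0.18],"grip": 95}

```text
t: 26.55
ee_pos: [0.4314, 0.3399, 0.2855]
ee_rot: [[-1.0, 0.0, 0.001], [0.0, 1.0, 0.001], [-0.001, 0.001, -1.0]]
ft_force: [0.6, -0.1, 0.2]
opening: 0.95
```

```bash
python3 - <<'E'
from bench import robot
from h import *
import pickle
a=robot.get_image("top");b=robot.get_image("scene"); pickle.dump((a,b),open("im2.pkl","wb"))
crop(b,"s17.png",160,130,260,220,7)
crop(a,"t17.png",140,150,260,240,6)
go([.502,.410,.0575],90)
E
```

```text
t 26.65 grasp now [0.4269 0.336  0.2311] yaw 89.95 F [0.2 0.2 0.5] op 0.95
 rot [-0.2, -0.2, -0.1] trans [-0.0757, 0.0746, 0.173] dist 0.203
```

View pics/s17.png

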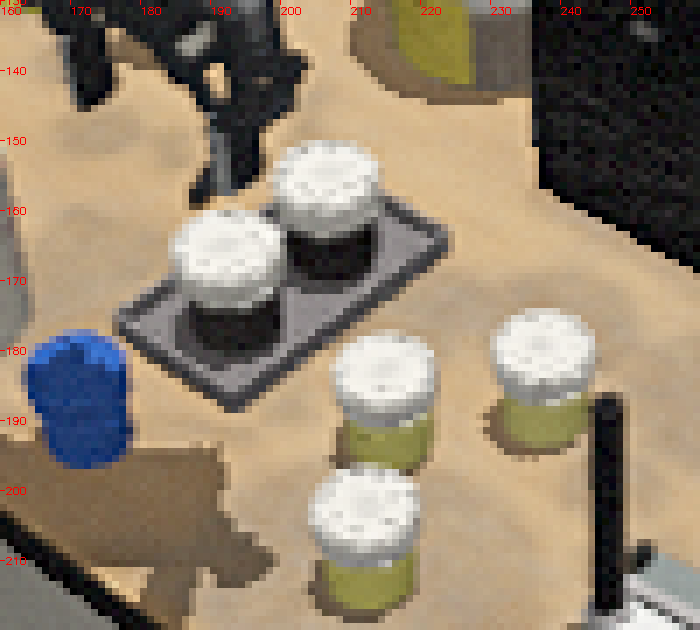

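View pics/t17.png

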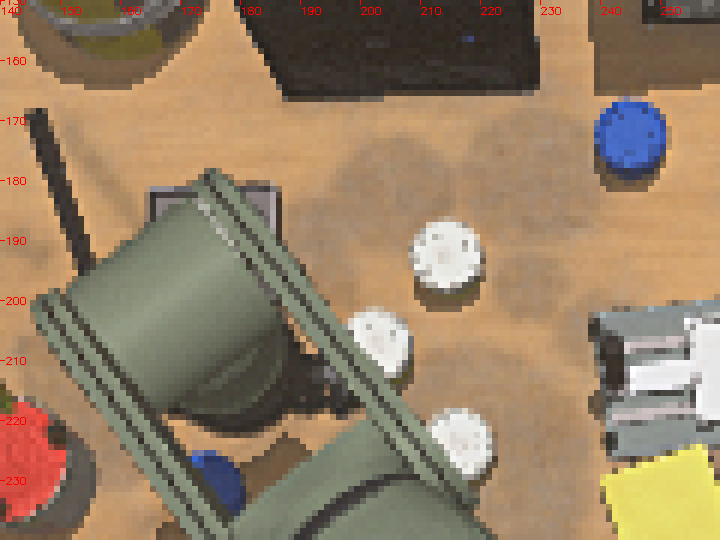

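```bash
python3 - <<'E'
from h import *
import pickle
a,b=pickle.load(open("im2.pkl","rb")); a0,b0=pickle.load(open("im0.pkl","rb"))
s=unproj(b,[[236.6,179.7],[214,182.8],[211.2,202]],.054)
t=unproj(a0,[[212,192],[200.5,207],[214,224.5]],.054)
# refine top by white-blob centroid of cap
g=a0["color"].astype(int); 
for uv in ((213,192),(201,207),(214,224)):
    u,v=uv; w=g[v-9:v+9,u-9:u+9]; m=(w.min(2)>165)&((w.max(2)-w.min(2))<30)
    yy,xx=np.nonzero(m); print(uv,m.sum(),xx.mean()+u-9,yy.mean()+v-9, unproj(a0,[xx.mean()+u-9,yy.mean()+v-9],.05))
print(s,t,(s+t)/2)
E
```

```text
(213, 192) 95 213.92631578947368 191.89473684210526 [[0.5617 0.2485 0.05  ]]
(201, 207) 101 201.97029702970298 206.85148514851485 [[0.5007 0.2975 0.05  ]]
(214, 224) 108 215.58333333333334 223.60185185185185 [[0.4307 0.2429 0.05  ]]
[[0.5536 0.248  0.054 ]
 [0.4939 0.2965 0.054 ]
 [0.4259 0.2437 0.054 ]] [[0.5605 0.2561 0.054 ]
 [0.4995 0.303  0.054 ]
 [0.4266 0.249  0.054 ]] [[0.5571 0.252  0.054 ]
 [0.4967 0.2998 0.054 ]
 [0.4263 0.2463 0.054 ]]
```

```bash
python3 - <<'E'
from h import *
go([.428,.243,.13],5.6)
E
```

```text
t 26.65 grasp now [0.4269 0.336  0.2311] yaw 89.95 F [0.2 0.2 0.5] op 0.95
 rot [-0.3, -0.1, 84.3] trans [-0.0016, -0.0927, 0.1014] dist 0.137
```

Request:
servo_tool:
  series:
    - {"rot": [0,0,8],"translation": [0,-0.01,0],"grip": 100}
    - {"rot": [0,0,16],"translation": [0,-0.02,0],"grip": 100}
    - {"rot": [0,0,24],"translation": [0,-0.03,0],"grip": 100}
    - {"rot": [0,0,32],"translation": [0,-0.04,0],"grip": 100}
    - {"rot": [0,0,40],"translation": [0,-0.05,0],"grip": 100}
    - {"rot": [0,0,48],"translation": [0,-0.06,0],"grip": 100}
    - {"rot": [0,0,56],"translation": [0,-0.07,0.01],"grip": 100}
    - {"rot": [0,0,64],"translation": [0,-0.08,0.03],"grip": 100}
    - {"rot": [0,0,72],"translation": [-0.001,-0.09,0.05],"grip": 100}
    - {"rot": [0,0,79],"translation": [-0.0016,-0.0927,0.07],"grip": 100}
    - {"rot": [0,0,84.3],"translation": [-0.0016,-0.0927,0.09],"grip": 100}
    - {"rot": [0,0,84.3],"translation": [-0.0016,-0.0927,0.1014],"grip": 100}
    - {"rot": [0,0,84.3],"translation": [-0.0016,-0.0927,0.1014],"grip": 100}
    - {"rot": [0,0,84.3],"translation": [-0.0016,-0.0927,0.1014],"grip": 100}

```text
t: 28.05
ee_pos: [0.4336, 0.2478, 0.1839]
ee_rot: [[-0.1, 0.995, 0.001], [0.995, 0.1, 0.0], [0.0, 0.001, -1.0]]
ft_force: [-1.0, 0.3, 0.1]
opening: 1.002
```

```bash
python3 - <<'E'
from bench import robot
from h import *
b=robot.get_image("scene")
crop(b,"s18.png",160,130,270,230,7)
go([.428,.243,.044],5.6)
E
```

```text
t 28.1 grasp now [0.4338 0.2479 0.1303] yaw 5.74 F [0.  0.1 0.3] op 0.997
 rot [0.1, -0.0, 0.1] trans [-0.0043, -0.0064, 0.0863] dist 0.087
```

View pics/s18.png

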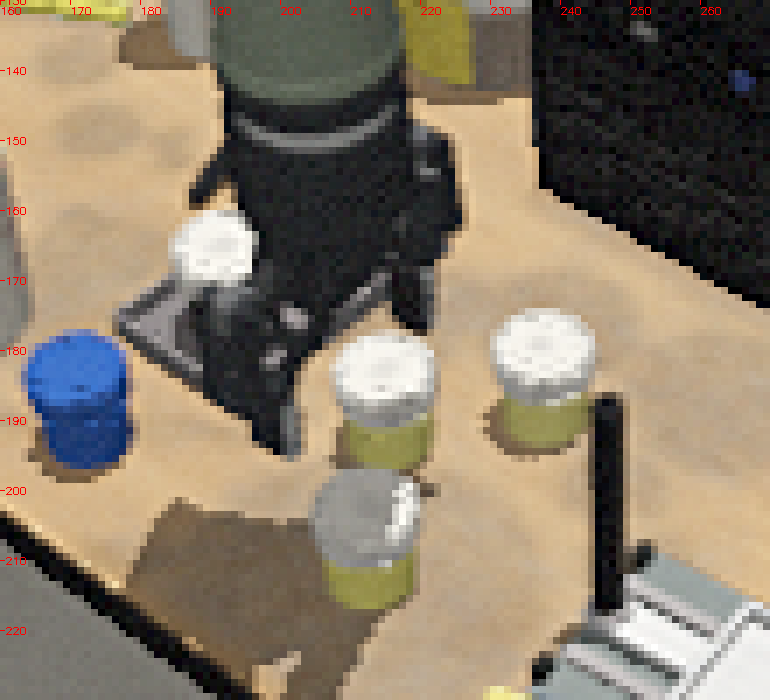

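Request:
servo_tool:
  series:
    - {"rot": [0,0,0],"translation": [-0.0043,-0.0064,0.01],"grip": 100}
    - {"rot": [0,0,0],"translation": [-0.0043,-0.0064,0.03],"grip": 100}
    - {"rot": [0,0,0],"translation": [-0.0043,-0.0064,0.05],"grip": 100}
    - {"rot": [0,0,0],"translation": [-0.0043,-0.0064,0.05],"grip": 100}

```text
t: 28.5
ee_pos: [0.4265, 0.2422, 0.1326]
ee_rot: [[-0.1, 0.995, -0.003], [0.995, 0.1, -0.001], [-0.001, -0.003, -1.0]]
ft_force: [-1.0, -0.0, 0.3]
opening: 0.999
```

```bash
python3 - <<'E'
from bench import robot
from h import *
b=robot.get_image("scene")
crop(b,"s19.png",160,130,270,230,7)
go([.428,.243,.044],5.6)
E
```

```text
t 28.55 grasp now [0.4272 0.2426 0.0797] yaw 5.71 F [-0.4  0.5 -0.1] op 1.003
 rot [-0.0, 0.0, 0.1] trans [0.0003, 0.0009, 0.0357] dist 0.036
```

View pics/s19.png

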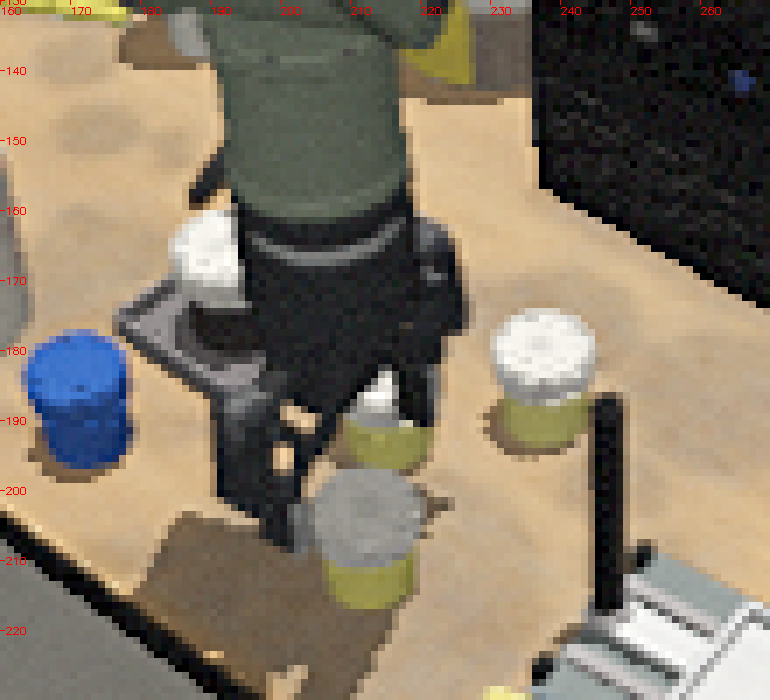

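```bash
python3 - <<'E'
from h import *
import pickle
a,b=pickle.load(open("im2.pkl","rb"))
g=np.array([.4272,.2426,.0797]); ey=np.array([.995,.1,0]); ex=np.array([-.1,.995,0])
for s in(-1,1):
  for w in (-.011,.011):
    for dz in(-.019,-.006):
      print(s,w,dz,proj(b,g+s*.0425*ey+w*ex+[0,0,dz]))
E
```

```text
-1 -0.011 -0.019 [[205.8344 210.4907]]
-1 -0.011 -0.006 [[205.4525 207.7607]]
-1 0.011 -0.019 [[200.316  207.4784]]
-1 0.011 -0.006 [[199.8896 204.7424]]
1 -0.011 -0.019 [[222.422  193.8251]]
1 -0.011 -0.006 [[222.1938 191.0752]]
1 0.011 -0.019 [[217.0236 191.0563]]
1 0.011 -0.006 [[216.7526 188.3028]]
```

```bash
python3 - <<'E'
from h import *
import pickle
a,b=pickle.load(open("im2.pkl","rb"))
p=np.array([[236.6,179.7],[214,182.8],[211.2,202]])
print(unproj(b,p,.054),unproj(b,p+[1.5,.5],.054))
E
```

```text
[[0.5536 0.248  0.054 ]
 [0.4939 0.2965 0.054 ]
 [0.4259 0.2437 0.054 ]] [[0.5551 0.2425 0.054 ]
 [0.4954 0.291  0.054 ]
 [0.4274 0.2385 0.054 ]]
```

Request:
servo_tool:
  series:
    - {"rot": [0,0,0],"translation": [-0.001,0.001,0.015],"grip": 100}
    - {"rot": [0,0,0],"translation": [-0.001,0.001,0.03],"grip": 100}
    - {"rot": [0,0,0],"translation": [-0.001,0.001,0.036],"grip": 100}
    - {"rot": [0,0,0],"translation": [-0.001,0.001,0.036],"grip": 100}
    - {"rot": [0,0,0],"translation": [-0.001,0.001,0.036],"grip": 50}
    - {"rot": [0,0,0],"translation": [-0.001,0.001,0.036],"grip": 30}
    - {"rot": [0,0,0],"translation": [-0.001,0.001,0.036],"grip": 0}
    - {"rot": [0,0,0],"translation": [-0.001,0.001,0.036],"grip": 0}
    - {"rot": [0,0,0],"translation": [-0.001,0.001,0.036],"grip": 0}
    - {"rot": [0,0,0],"translation": [-0.001,0.001,0.036],"grip": 0}

```text
t: 29.55
ee_pos: [0.4289, 0.2419, 0.0987]
ee_rot: [[-0.099, 0.995, 0.002], [0.995, 0.099, 0.001], [0.001, 0.002, -1.0]]
ft_force: [0.1, 0.2, 5.4]
opening: 0.573
```

```bash
python3 - <<'E'
from h import *
go([.4964,-.0738,.235],5.6)
E
```

```text
t 29.55 grasp now [0.4289 0.2419 0.0447] yaw 5.68 F [0.1 0.2 5.4] op 0.573
 rot [0.1, -0.1, 0.1] trans [-0.3207, 0.0364, -0.1905] dist 0.375
```

Request:
servo_tool:
  series:
    - {"rot": [0,0,0],"translation": [0,0,-0.01],"grip": 0}
    - {"rot": [0,0,0],"translation": [0,0,-0.03],"grip": 0}
    - {"rot": [0,0,0],"translation": [0,0,-0.06],"grip": 0}
    - {"rot": [0,0,0],"translation": [0,0,-0.09],"grip": 0}
    - {"rot": [0,0,0],"translation": [0,0,-0.12],"grip": 0}
    - {"rot": [0,0,0],"translation": [-0.01,0.001,-0.15],"grip": 0}
    - {"rot": [0,0,0],"translation": [-0.03,0.0035,-0.172],"grip": 0}
    - {"rot": [0,0,0],"translation": [-0.06,0.007,-0.185],"grip": 0}
    - {"rot": [0,0,0],"translation": [-0.09,0.01,-0.19],"grip": 0}
    - {"rot": [0,0,0],"translation": [-0.122,0.014,-0.19],"grip": 0}
    - {"rot": [0,0,0],"translation": [-0.155,0.018,-0.19],"grip": 0}
    - {"rot": [0,0,0],"translation": [-0.188,0.021,-0.19],"grip": 0}
    - {"rot": [0,0,0],"translation": [-0.22,0.025,-0.19],"grip": 0}
    - {"rot": [0,0,0],"translation": [-0.25,0.028,-0.19],"grip": 0}
    - {"rot": [0,0,0],"translation": [-0.278,0.032,-0.19],"grip": 0}
    - {"rot": [0,0,0],"translation": [-0.3,0.034,-0.19],"grip": 0}
    - {"rot": [0,0,0],"translation": [-0.315,0.036,-0.19],"grip": 0}
    - {"rot": [0,0,0],"translation": [-0.3207,0.0364,-0.19],"grip": 0}
    - {"rot": [0,0,0],"translation": [-0.3207,0.0364,-0.18],"grip": 0}
    - {"rot": [0,0,0],"translation": [-0.3207,0.0364,-0.18],"grip": 0}

```text
t: 31.55
ee_pos: [0.4952, -0.0731, 0.276]
ee_rot: [[-0.099, 0.995, -0.003], [0.995, 0.099, 0.001], [0.001, -0.003, -1.0]]
ft_force: [-0.7, 0.7, -0.8]
opening: 0.572
```

```bash
python3 - <<'E'
from bench import robot
from h import *
b=robot.get_image("scene")
crop(b,"s20.png",160,130,340,270,4)
go([.4964,-.0738,.0605],5.6)
E
```

```text
t 31.6 grasp now [ 0.4955 -0.073   0.2225] yaw 5.73 F [ 0.4 -0.2 -0.1] op 0.575
 rot [-0.1, -0.1, 0.1] trans [-0.0011, 0.0012, 0.162] dist 0.162
```

View pics/s20.png

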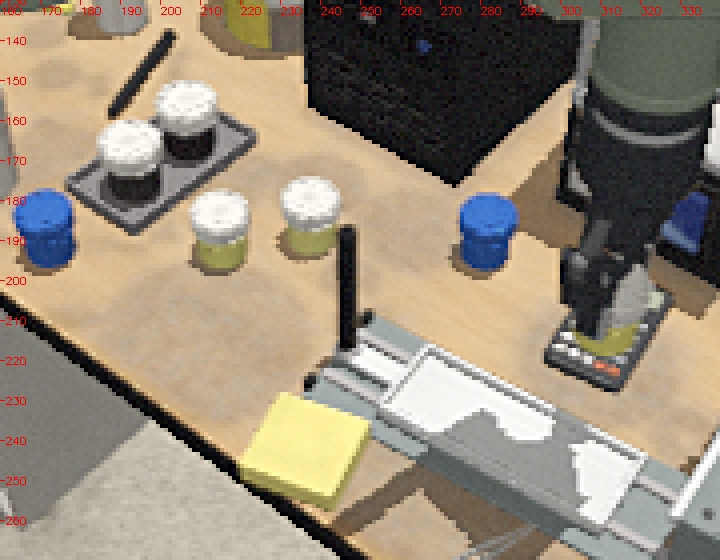

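Request:
servo_tool:
  series:
    - {"rot": [0,0,0],"translation": [-0.001,0.001,0.02],"grip": 0}
    - {"rot": [0,0,0],"translation": [-0.001,0.001,0.05],"grip": 0}
    - {"rot": [0,0,0],"translation": [-0.001,0.001,0.08],"grip": 0}
    - {"rot": [0,0,0],"translation": [-0.001,0.001,0.11],"grip": 0}
    - {"rot": [0,0,0],"translation": [-0.001,0.001,0.13],"grip": 0}
    - {"rot": [0,0,0],"translation": [-0.001,0.001,0.144],"grip": 0}
    - {"rot": [0,0,0],"translation": [-0.001,0.001,0.153],"grip": 0}
    - {"rot": [0,0,0],"translation": [-0.001,0.001,0.158],"grip": 0}
    - {"rot": [0,0,0],"translation": [-0.001,0.001,0.162],"grip": 0}
    - {"rot": [0,0,0],"translation": [-0.001,0.001,0.163],"grip": 0}
    - {"rot": [0,0,0],"translation": [-0.001,0.001,0.163],"grip": 0}

```text
t: 32.7
ee_pos: [0.4975, -0.0748, 0.1149]
ee_rot: [[-0.099, 0.995, 0.001], [0.995, 0.099, -0.0], [-0.0, 0.001, -1.0]]
ft_force: [-0.3, -0.7, -0.7]
opening: 0.573
```

```bash
python3 - <<'E'
from bench import robot
from h import *
b=robot.get_image("scene")
crop(b,"s21.png",260,170,350,270,7)
go([.4964,-.0738,.0605],5.6)
E
```

```text
t 32.75 grasp now [ 0.4976 -0.0749  0.061 ] yaw 5.68 F [-0.2 -0.  -1.6] op 0.573
 rot [0.1, 0.0, 0.1] trans [0.0012, -0.0011, 0.0005] dist 0.002
```

View pics/s21.png

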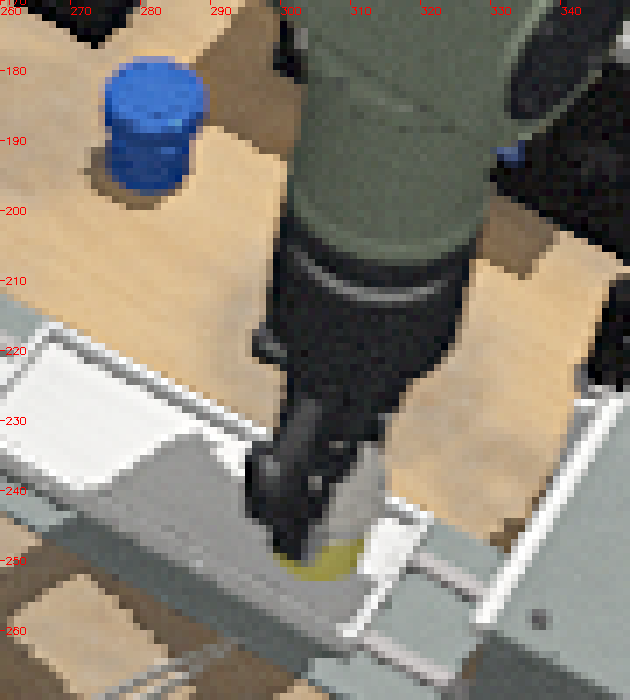

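Request:
servo_tool:
  series:
    - {"rot": [0,0,0],"translation": [0,-0.001,0.002],"grip": 0}
    - {"rot": [0,0,0],"translation": [0,-0.001,0.002],"grip": 0}
    - {"rot": [0,0,0],"translation": [0,-0.001,0.002],"grip": 70}
    - {"rot": [0,0,0],"translation": [0,-0.001,0.002],"grip": 95}
    - {"rot": [0,0,0],"translation": [0,-0.001,0.002],"grip": 100}
    - {"rot": [0,0,0],"translation": [0,-0.001,0.002],"grip": 100}
    - {"rot": [0,0,0],"translation": [0,-0.001,-0.02],"grip": 100}
    - {"rot": [0,0,0],"translation": [0,-0.001,-0.05],"grip": 100}
    - {"rot": [0,0,0],"translation": [0,-0.001,-0.09],"grip": 100}
    - {"rot": [0,0,0],"translation": [0,-0.001,-0.13],"grip": 100}
    - {"rot": [0,0,0],"translation": [0,-0.001,-0.16],"grip": 100}

```text
t: 33.85
ee_pos: [0.4966, -0.075, 0.2769]
ee_rot: [[-0.099, 0.995, 0.002], [0.995, 0.099, -0.0], [-0.001, 0.002, -1.0]]
ft_force: [1.6, -1.5, -0.2]
opening: 0.999
```

```bash
python3 - <<'E'
from bench import robot
from h import *
b=robot.get_image("scene");a=robot.get_image("top")
crop(b,"s22.png",160,130,340,270,4)
g=a["color"].astype(int)
for uv in ((213,192),(201,207)):
    u,v=uv; w=g[v-9:v+9,u-9:u+9]; m=(w.min(2)>165)&((w.max(2)-w.min(2))<30)
    yy,xx=np.nonzero(m); print(uv,m.sum(),unproj(a,[xx.mean()+u-9,yy.mean()+v-9],.05))
go([.497,.2945,.12],5.6)
go([.557,.246,.12],5.6)
E
```

```text
(213, 192) 98 [[0.5616 0.2487 0.05  ]]
(201, 207) 84 [[0.4853 0.3217 0.05  ]]
t 33.95 grasp now [ 0.4982 -0.0753  0.2249] yaw 5.67 F [ 0.8  0.1 -0. ] op 0.998
 rot [0.5, 0.1, 0.1] trans [0.3684, 0.0344, 0.1043] dist 0.384
t 33.95 grasp now [ 0.4982 -0.0753  0.2249] yaw 5.67 F [ 0.8  0.1 -0. ] op 0.998
 rot [0.5, 0.1, 0.1] trans [0.3142, 0.0894, 0.105] dist 0.343
```

View pics/s22.png

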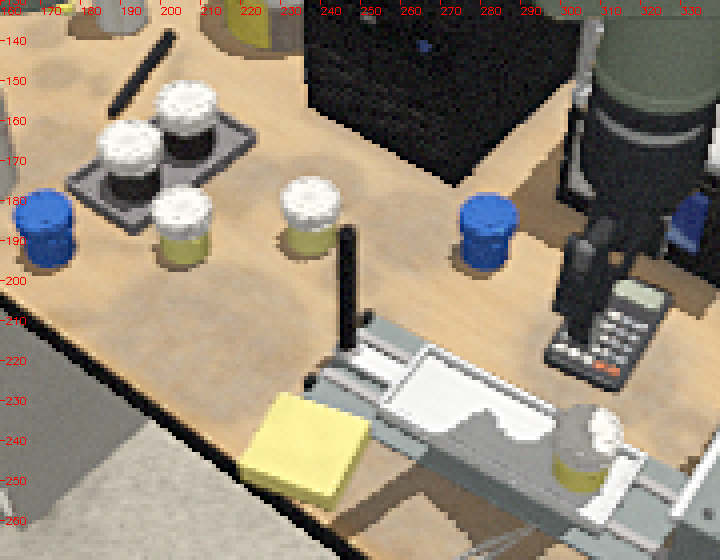

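Request:
servo_tool:
  series:
    - {"rot": [0,0,0],"translation": [0.02,0.006,0],"grip": 100}
    - {"rot": [0,0,0],"translation": [0.055,0.016,0],"grip": 100}
    - {"rot": [0,0,0],"translation": [0.095,0.027,0],"grip": 100}
    - {"rot": [0,0,0],"translation": [0.135,0.038,0],"grip": 100}
    - {"rot": [0,0,0],"translation": [0.175,0.05,0],"grip": 100}
    - {"rot": [0,0,0],"translation": [0.215,0.061,0],"grip": 100}
    - {"rot": [0,0,0],"translation": [0.255,0.073,0.01],"grip": 100}
    - {"rot": [0,0,0],"translation": [0.29,0.083,0.03],"grip": 100}
    - {"rot": [0,0,0],"translation": [0.31,0.089,0.06],"grip": 100}
    - {"rot": [0,0,0],"translation": [0.314,0.09,0.09],"grip": 100}
    - {"rot": [0,0,0],"translation": [0.314,0.09,0.11],"grip": 100}
    - {"rot": [0,0,0],"translation": [0.314,0.09,0.12],"grip": 100}
    - {"rot": [0,0,0],"translation": [0.314,0.09,0.12],"grip": 100}
    - {"rot": [0,0,0],"translation": [0.314,0.09,0.12],"grip": 100}

```text
t: 35.35
ee_pos: [0.5552, 0.2463, 0.155]
ee_rot: [[-0.099, 0.995, 0.001], [0.995, 0.099, 0.0], [0.0, 0.001, -1.0]]
ft_force: [-0.2, -0.3, 0.6]
opening: 0.999
```

```bash
python3 - <<'E'
from bench import robot
from h import *
b=robot.get_image("scene")
crop(b,"s23.png",180,130,280,220,7)
go([.558,.2455,.044],5.6)
E
```

```text
t 35.4 grasp now [0.5554 0.2464 0.1016] yaw 5.65 F [ 0.6 -0.1  0.4] op 0.996
 rot [0.1, -0.0, 0.1] trans [-0.0012, 0.0023, 0.0576] dist 0.058
```

View pics/s23.png

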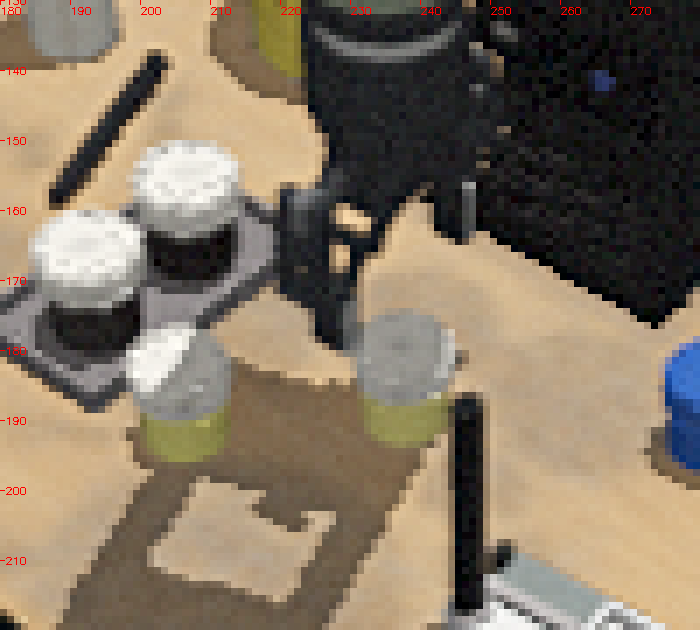

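Request:
servo_tool:
  series:
    - {"rot": [0,0,0],"translation": [-0.001,0.003,0.02],"grip": 100}
    - {"rot": [0,0,0],"translation": [-0.001,0.003,0.04],"grip": 100}
    - {"rot": [0,0,0],"translation": [-0.001,0.003,0.055],"grip": 100}
    - {"rot": [0,0,0],"translation": [-0.001,0.003,0.0575],"grip": 100}
    - {"rot": [0,0,0],"translation": [-0.001,0.003,0.0575],"grip": 100}
    - {"rot": [0,0,0],"translation": [-0.001,0.003,0.0575],"grip": 50}
    - {"rot": [0,0,0],"translation": [-0.001,0.003,0.0575],"grip": 30}
    - {"rot": [0,0,0],"translation": [-0.001,0.003,0.0575],"grip": 0}
    - {"rot": [0,0,0],"translation": [-0.001,0.003,0.0575],"grip": 0}
    - {"rot": [0,0,0],"translation": [-0.001,0.003,0.0575],"grip": 0}
    - {"rot": [0,0,0],"translation": [-0.001,0.003,0.0575],"grip": 0}

```text
t: 36.5
ee_pos: [0.5587, 0.2461, 0.0985]
ee_rot: [[-0.099, 0.995, 0.003], [0.995, 0.099, 0.001], [0.001, 0.003, -1.0]]
ft_force: [0.3, -0.5, 5.9]
opening: 0.573
```

```bash
python3 - <<'E'
from h import *
go([.4905,-.0141,.235],5.6)
E
```

```text
t 36.5 grasp now [0.5587 0.2461 0.0445] yaw 5.68 F [ 0.3 -0.5  5.9] op 0.573
 rot [0.2, -0.1, 0.1] trans [-0.252, -0.0931, -0.1909] dist 0.33
```

Request:
servo_tool:
  series:
    - {"rot": [0,0,0],"translation": [0,0,-0.01],"grip": 0}
    - {"rot": [0,0,0],"translation": [0,0,-0.03],"grip": 0}
    - {"rot": [0,0,0],"translation": [0,0,-0.06],"grip": 0}
    - {"rot": [0,0,0],"translation": [0,0,-0.09],"grip": 0}
    - {"rot": [0,0,0],"translation": [0,0,-0.12],"grip": 0}
    - {"rot": [0,0,0],"translation": [-0.008,-0.003,-0.15],"grip": 0}
    - {"rot": [0,0,0],"translation": [-0.025,-0.009,-0.172],"grip": 0}
    - {"rot": [0,0,0],"translation": [-0.05,-0.0185,-0.185],"grip": 0}
    - {"rot": [0,0,0],"translation": [-0.08,-0.0295,-0.19],"grip": 0}
    - {"rot": [0,0,0],"translation": [-0.11,-0.0405,-0.19],"grip": 0}
    - {"rot": [0,0,0],"translation": [-0.14,-0.0515,-0.19],"grip": 0}
    - {"rot": [0,0,0],"translation": [-0.17,-0.063,-0.19],"grip": 0}
    - {"rot": [0,0,0],"translation": [-0.2,-0.074,-0.19],"grip": 0}
    - {"rot": [0,0,0],"translation": [-0.225,-0.083,-0.19],"grip": 0}
    - {"rot": [0,0,0],"translation": [-0.242,-0.0895,-0.19],"grip": 0}
    - {"rot": [0,0,0],"translation": [-0.25,-0.0925,-0.19],"grip": 0}
    - {"rot": [0,0,0],"translation": [-0.252,-0.0931,-0.185],"grip": 0}
    - {"rot": [0,0,0],"translation": [-0.252,-0.0931,-0.17],"grip": 0}
    - {"rot": [0,0,0],"translation": [-0.252,-0.0931,-0.15],"grip": 0}
    - {"rot": [0,0,0],"translation": [-0.252,-0.0931,-0.15],"grip": 0}

```text
t: 38.5
ee_pos: [0.4888, -0.0134, 0.2446]
ee_rot: [[-0.1, 0.995, -0.006], [0.995, 0.1, 0.001], [0.001, -0.006, -1.0]]
ft_force: [0.6, -0.5, -1.1]
opening: 0.571
```

```bash
python3 - <<'E'
from bench import robot
from h import *
b=robot.get_image("scene")
crop(b,"s24.png",240,150,340,260,7)
go([.4905,-.0141,.0595],5.6)
E
```

```text
t 38.55 grasp now [ 0.4897 -0.0135  0.1919] yaw 5.73 F [-0.3 -0.8 -0.1] op 0.572
 rot [-0.2, -0.1, 0.1] trans [-0.0008, 0.0012, 0.1324] dist 0.132
```

View pics/s24.png

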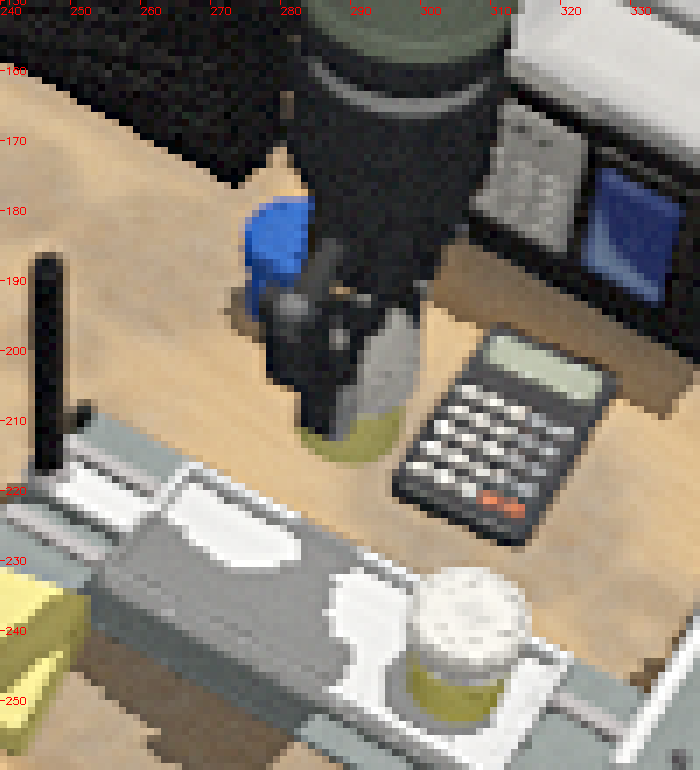

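Request:
servo_tool:
  series:
    - {"rot": [0,0,0],"translation": [-0.001,0,0.02],"grip": 0}
    - {"rot": [0,0,0],"translation": [-0.001,0,0.05],"grip": 0}
    - {"rot": [0,0,0],"translation": [-0.001,0,0.08],"grip": 0}
    - {"rot": [0,0,0],"translation": [-0.001,0,0.103],"grip": 0}
    - {"rot": [0,0,0],"translation": [-0.001,0,0.118],"grip": 0}
    - {"rot": [0,0,0],"translation": [-0.001,0,0.126],"grip": 0}
    - {"rot": [0,0,0],"translation": [-0.001,0,0.131],"grip": 0}
    - {"rot": [0,0,0],"translation": [-0.001,0,0.134],"grip": 0}
    - {"rot": [0,0,0],"translation": [-0.001,0,0.134],"grip": 0}
    - {"rot": [0,0,0],"translation": [-0.001,0,0.134],"grip": 0}

```text
t: 39.55
ee_pos: [0.4907, -0.0152, 0.1137]
ee_rot: [[-0.099, 0.995, 0.002], [0.995, 0.099, 0.0], [-0.0, 0.002, -1.0]]
ft_force: [0.6, 0.4, -0.7]
opening: 0.576
```

Request:
servo_tool:
  series:
    - {"rot": [0,0,0],"translation": [0,0,0.001],"grip": 0}
    - {"rot": [0,0,0],"translation": [0,0,0.001],"grip": 70}
    - {"rot": [0,0,0],"translation": [0,0,0.001],"grip": 95}
    - {"rot": [0,0,0],"translation": [0,0,0.001],"grip": 100}
    - {"rot": [0,0,0],"translation": [0,0,0.001],"grip": 100}
    - {"rot": [0,0,0],"translation": [0,0,-0.02],"grip": 100}
    - {"rot": [0,0,0],"translation": [0,0,-0.05],"grip": 100}
    - {"rot": [0,0,0],"translation": [0,0,-0.09],"grip": 100}
    - {"rot": [0,0,0],"translation": [0,0,-0.13],"grip": 100}
    - {"rot": [0,0,0],"translation": [0,0,-0.16],"grip": 100}

```text
t: 40.55
ee_pos: [0.4905, -0.0152, 0.2755]
ee_rot: [[-0.099, 0.995, 0.003], [0.995, 0.099, -0.0], [-0.0, 0.003, -1.0]]
ft_force: [-0.2, -0.1, -1.0]
opening: 1.003
```

```bash
python3 - <<'E'
from bench import robot
from h import *
b=robot.get_image("scene");a=robot.get_image("top")
crop(b,"s25.png",160,140,330,260,4)
crop(b,"s25b.png",190,165,240,205,14)
crop(a,"t25.png",140,150,260,240,6)
E
```

```text
(no output)
```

View pics/s25.png

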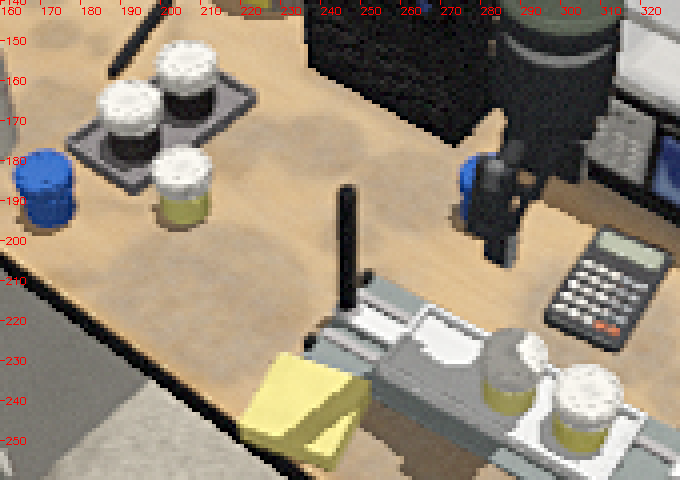

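View pics/s25b.png

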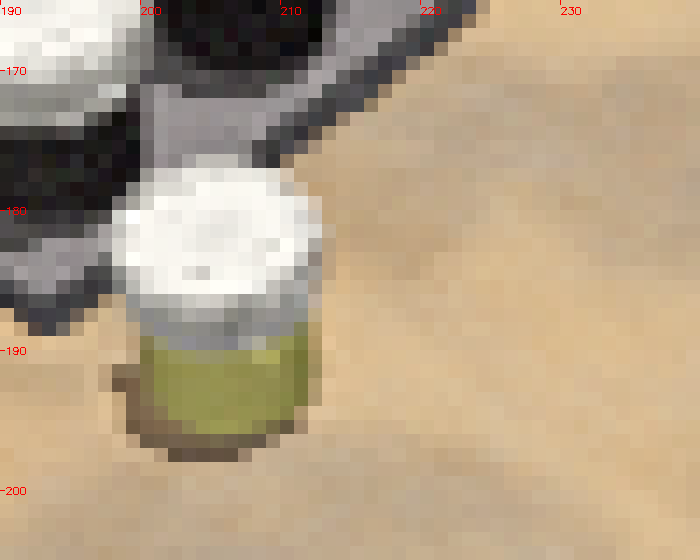

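View pics/t25.png

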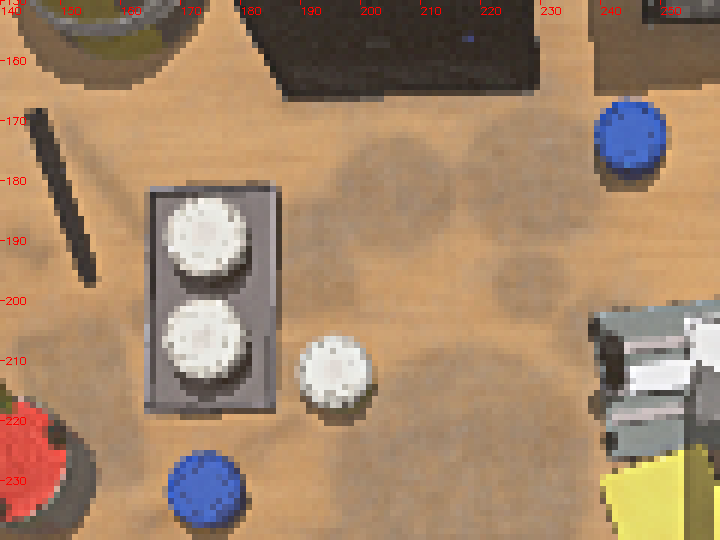

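```bash
python3 - <<'E'
from h import *
import pickle
a,b=pickle.load(open("im0.pkl","rb"))
t=unproj(a,[195.6,211.5],.052); s=unproj(b,[205.3+1.2,181.3+.3],.054); print(t,s)
p=(t+s)[0]/2; print(p)
go([p[0],p[1],.1],5.6)
E
```

```text
[[0.4819 0.3231 0.052 ]] [[0.4819 0.3198 0.054 ]]
[0.4819 0.3215 0.053 ]
t 40.65 grasp now [ 0.4922 -0.0154  0.2234] yaw 5.68 F [ 0.8  0.9 -0.1] op 1.001
 rot [0.5, 0.1, 0.1] trans [0.3364, 0.0219, 0.1231] dist 0.359
```

Request:
servo_tool:
  series:
    - {"rot": [0,0,0],"translation": [0.02,0.001,0],"grip": 100}
    - {"rot": [0,0,0],"translation": [0.055,0.004,0],"grip": 100}
    - {"rot": [0,0,0],"translation": [0.095,0.006,0],"grip": 100}
    - {"rot": [0,0,0],"translation": [0.135,0.009,0],"grip": 100}
    - {"rot": [0,0,0],"translation": [0.175,0.011,0],"grip": 100}
    - {"rot": [0,0,0],"translation": [0.215,0.014,0],"grip": 100}
    - {"rot": [0,0,0],"translation": [0.255,0.017,0],"grip": 100}
    - {"rot": [0,0,0],"translation": [0.295,0.019,0.005],"grip": 100}
    - {"rot": [0,0,0],"translation": [0.325,0.021,0.02],"grip": 100}
    - {"rot": [0,0,0],"translation": [0.3364,0.022,0.05],"grip": 100}
    - {"rot": [0,0,0],"translation": [0.3364,0.022,0.08],"grip": 100}
    - {"rot": [0,0,0],"translation": [0.3364,0.022,0.11],"grip": 100}
    - {"rot": [0,0,0],"translation": [0.3364,0.022,0.123],"grip": 100}
    - {"rot": [0,0,0],"translation": [0.3364,0.022,0.123],"grip": 100}
    - {"rot": [0,0,0],"translation": [0.3364,0.022,0.123],"grip": 100}

```text
t: 42.15
ee_pos: [0.4794, 0.3218, 0.1506]
ee_rot: [[-0.099, 0.995, 0.001], [0.995, 0.099, 0.001], [0.001, 0.001, -1.0]]
ft_force: [0.9, -0.0, 0.3]
opening: 1.004
```

```bash
python3 - <<'E'
from bench import robot
from h import *
b=robot.get_image("scene")
crop(b,"s26.png",160,130,260,220,7)
go([.4819,.3215,.044],5.6)
E
```

```text
t 42.2 grasp now [0.4797 0.322  0.0973] yaw 5.66 F [0.4 0.4 0.4] op 1.003
 rot [0.1, -0.1, 0.1] trans [-0.0008, 0.002, 0.0533] dist 0.053
```

View pics/s26.png

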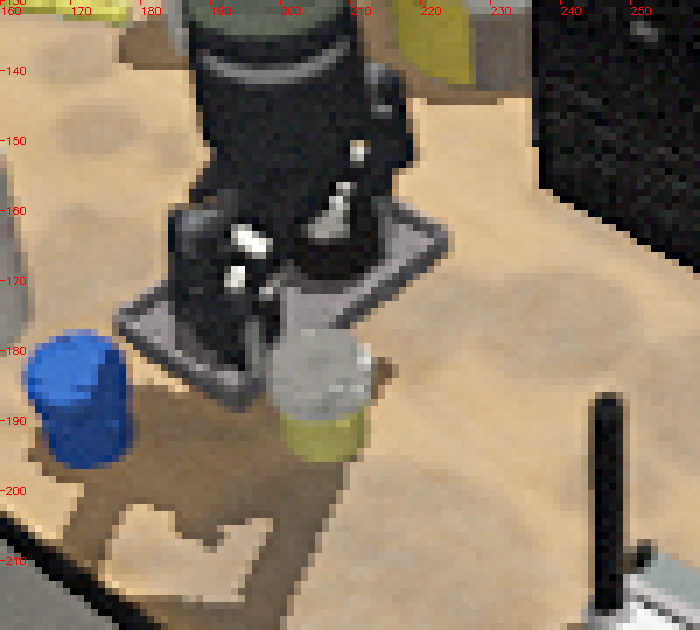

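Request:
servo_tool:
  series:
    - {"rot": [0,0,0],"translation": [-0.001,0.002,0.02],"grip": 100}
    - {"rot": [0,0,0],"translation": [-0.001,0.002,0.038],"grip": 100}
    - {"rot": [0,0,0],"translation": [-0.001,0.002,0.051],"grip": 100}
    - {"rot": [0,0,0],"translation": [-0.001,0.002,0.0535],"grip": 100}
    - {"rot": [0,0,0],"translation": [-0.001,0.002,0.0535],"grip": 100}
    - {"rot": [0,0,0],"translation": [-0.001,0.002,0.0535],"grip": 50}
    - {"rot": [0,0,0],"translation": [-0.001,0.002,0.0535],"grip": 30}
    - {"rot": [0,0,0],"translation": [-0.001,0.002,0.0535],"grip": 0}
    - {"rot": [0,0,0],"translation": [-0.001,0.002,0.0535],"grip": 0}
    - {"rot": [0,0,0],"translation": [-0.001,0.002,0.0535],"grip": 0}
    - {"rot": [0,0,0],"translation": [-0.001,0.002,0.0535],"grip": 0}

```text
t: 43.3
ee_pos: [0.4816, 0.3213, 0.0977]
ee_rot: [[-0.099, 0.995, 0.002], [0.995, 0.099, 0.001], [0.001, 0.002, -1.0]]
ft_force: [-0.5, 0.1, 5.3]
opening: 0.574
```

```bash
python3 - <<'E'
from h import *
go([.4847,.0446,.235],5.6)
E
```

```text
t 43.3 grasp now [0.4816 0.3213 0.0437] yaw 5.68 F [-0.5  0.1  5.3] op 0.574
 rot [0.1, -0.1, 0.1] trans [-0.2754, -0.0239, -0.1916] dist 0.336
```

Request:
servo_tool:
  series:
    - {"rot": [0,0,0],"translation": [0,0,-0.01],"grip": 0}
    - {"rot": [0,0,0],"translation": [0,0,-0.03],"grip": 0}
    - {"rot": [0,0,0],"translation": [0,0,-0.06],"grip": 0}
    - {"rot": [0,0,0],"translation": [0,0,-0.09],"grip": 0}
    - {"rot": [0,0,0],"translation": [0,0,-0.12],"grip": 0}
    - {"rot": [0,0,0],"translation": [0,0,-0.15],"grip": 0}
    - {"rot": [0,0,0],"translation": [-0.01,-0.001,-0.175],"grip": 0}
    - {"rot": [0,0,0],"translation": [-0.03,-0.003,-0.188],"grip": 0}
    - {"rot": [0,0,0],"translation": [-0.06,-0.005,-0.192],"grip": 0}
    - {"rot": [0,0,0],"translation": [-0.09,-0.008,-0.192],"grip": 0}
    - {"rot": [0,0,0],"translation": [-0.125,-0.011,-0.192],"grip": 0}
    - {"rot": [0,0,0],"translation": [-0.16,-0.014,-0.192],"grip": 0}
    - {"rot": [0,0,0],"translation": [-0.195,-0.017,-0.192],"grip": 0}
    - {"rot": [0,0,0],"translation": [-0.225,-0.02,-0.192],"grip": 0}
    - {"rot": [0,0,0],"translation": [-0.25,-0.022,-0.192],"grip": 0}
    - {"rot": [0,0,0],"translation": [-0.267,-0.0235,-0.192],"grip": 0}
    - {"rot": [0,0,0],"translation": [-0.2754,-0.0239,-0.192],"grip": 0}
    - {"rot": [0,0,0],"translation": [-0.2754,-0.0239,-0.175],"grip": 0}
    - {"rot": [0,0,0],"translation": [-0.2754,-0.0239,-0.15],"grip": 0}
    - {"rot": [0,0,0],"translation": [-0.2754,-0.0239,-0.15],"grip": 0}

```text
t: 45.3
ee_pos: [0.4825, 0.0446, 0.2441]
ee_rot: [[-0.099, 0.995, -0.007], [0.995, 0.099, -0.0], [0.001, -0.007, -1.0]]
ft_force: [-0.3, -0.6, -0.8]
opening: 0.572
```

```bash
python3 - <<'E'
from bench import robot
from h import *
b=robot.get_image("scene")
crop(b,"s27.png",220,140,340,260,6)
go([.4847,.0446,.0590],5.6)
E
```

```text
t 45.35 grasp now [0.4836 0.0448 0.1917] yaw 5.7 F [-0.4 -0.2 -0.1] op 0.572
 rot [-0.2, -0.0, 0.1] trans [-0.0003, 0.0016, 0.1326] dist 0.133
```

View pics/s27.png

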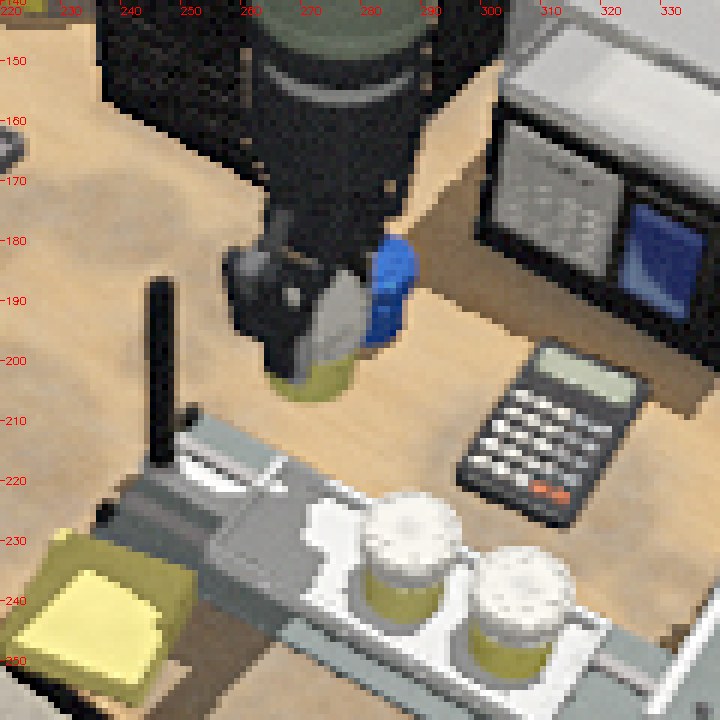

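Request:
servo_tool:
  series:
    - {"rot": [0,0,0],"translation": [0,0.001,0.02],"grip": 0}
    - {"rot": [0,0,0],"translation": [0,0.001,0.05],"grip": 0}
    - {"rot": [0,0,0],"translation": [0,0.001,0.08],"grip": 0}
    - {"rot": [0,0,0],"translation": [0,0.001,0.103],"grip": 0}
    - {"rot": [0,0,0],"translation": [0,0.001,0.118],"grip": 0}
    - {"rot": [0,0,0],"translation": [0,0.001,0.126],"grip": 0}
    - {"rot": [0,0,0],"translation": [0,0.001,0.131],"grip": 0}
    - {"rot": [0,0,0],"translation": [0,0.001,0.1335],"grip": 0}
    - {"rot": [0,0,0],"translation": [0,0.001,0.1335],"grip": 0}
    - {"rot": [0,0,0],"translation": [0,0.001,0.1335],"grip": 0}

```text
t: 46.35
ee_pos: [0.4859, 0.0446, 0.1137]
ee_rot: [[-0.099, 0.995, 0.002], [0.995, 0.099, 0.0], [0.0, 0.002, -1.0]]
ft_force: [0.1, 0.4, -1.7]
opening: 0.575
```

Request:
servo_tool:
  series:
    - {"rot": [0,0,0],"translation": [0,0,0.001],"grip": 0}
    - {"rot": [0,0,0],"translation": [0,0,0.001],"grip": 70}
    - {"rot": [0,0,0],"translation": [0,0,0.001],"grip": 95}
    - {"rot": [0,0,0],"translation": [0,0,0.001],"grip": 100}
    - {"rot": [0,0,0],"translation": [0,0,0.001],"grip": 100}
    - {"rot": [0,0,0],"translation": [0,0,-0.02],"grip": 100}
    - {"rot": [0,0,0],"translation": [0,0,-0.05],"grip": 100}
    - {"rot": [0,0,0],"translation": [0,0,-0.09],"grip": 80}
    - {"rot": [0,0,0],"translation": [0,0,-0.13],"grip": 60}
    - {"rot": [0,0,0],"translation": [0,0,-0.16],"grip": 60}

```text
t: 47.35
ee_pos: [0.4857, 0.0446, 0.2755]
ee_rot: [[-0.099, 0.995, 0.003], [0.995, 0.099, 0.0], [-0.0, 0.003, -1.0]]
ft_force: [0.5, -0.1, -0.6]
opening: 0.603
```

```bash
python3 - <<'E'
from bench import robot
from h import *
b=robot.get_image("scene")
crop(b,"s28.png",220,150,340,270,6)
go([.4757,.1352,.135],5.6)
E
```

```text
t 47.4 grasp now [0.4877 0.0447 0.2259] yaw 5.68 F [ 2.2 -0.8  3.6] op 0.597
 rot [0.7, 0.0, 0.1] trans [0.0912, -0.004, 0.0909] dist 0.129
```

View pics/s28.png

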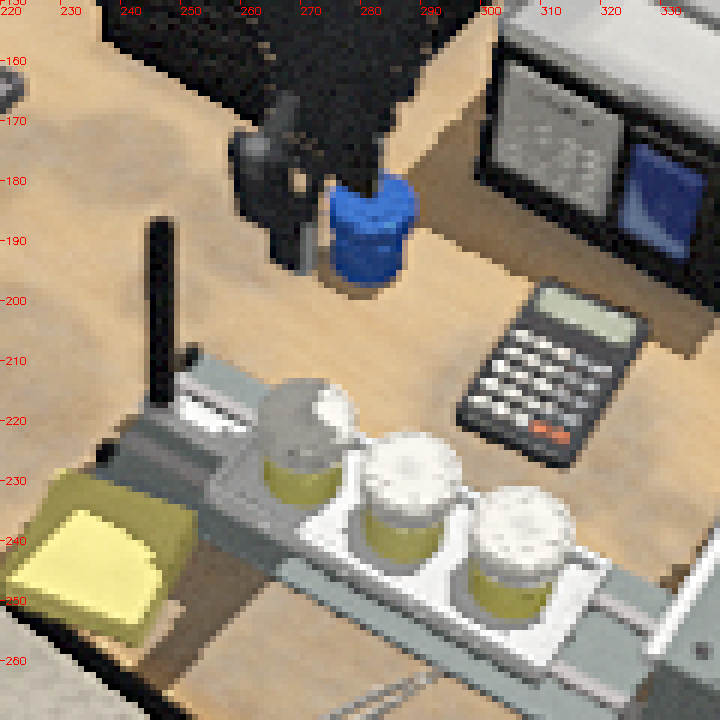

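Request:
servo_tool:
  series:
    - {"rot": [0,0,0],"translation": [0.02,-0.001,0],"grip": 60}
    - {"rot": [0,0,0],"translation": [0.05,-0.001,0],"grip": 60}
    - {"rot": [0,0,0],"translation": [0.08,-0.001,0],"grip": 60}
    - {"rot": [0,0,0],"translation": [0.0912,-0.001,0],"grip": 60}
    - {"rot": [0,0,0],"translation": [0.0912,-0.001,0],"grip": 60}
    - {"rot": [0,0,0],"translation": [0.0912,-0.001,0.02],"grip": 60}
    - {"rot": [0,0,0],"translation": [0.0912,-0.001,0.045],"grip": 60}
    - {"rot": [0,0,0],"translation": [0.0912,-0.001,0.07],"grip": 60}
    - {"rot": [0,0,0],"translation": [0.0912,-0.001,0.088],"grip": 60}
    - {"rot": [0,0,0],"translation": [0.0912,-0.001,0.088],"grip": 60}
    - {"rot": [0,0,0],"translation": [0.0912,-0.001,0.088],"grip": 60}

```text
t: 48.5
ee_pos: [0.4757, 0.1345, 0.1852]
ee_rot: [[-0.098, 0.995, -0.0], [0.995, 0.098, -0.0], [-0.0, -0.0, -1.0]]
ft_force: [0.9, -0.7, -0.2]
opening: 0.599
```

```bash
python3 - <<'E'
from h import *
go([.4757,.1352,.135],5.6)
E
```

```text
t 48.5 grasp now [0.4757 0.1345 0.1312] yaw 5.63 F [ 0.9 -0.7 -0.2] op 0.599
 rot [-0.0, 0.0, 0.0] trans [0.0007, 0.0, -0.0038] dist 0.004
```

Request:
servo_tool:
  series:
    - {"rot": [0,0,0],"translation": [0.001,0,-0.004],"grip": 30}
    - {"rot": [0,0,0],"translation": [0.001,0,-0.004],"grip": 0}
    - {"rot": [0,0,0],"translation": [0.001,0,-0.004],"grip": 0}
    - {"rot": [0,0,0],"translation": [0.001,0,-0.004],"grip": 0}
    - {"rot": [0,0,0],"translation": [0.001,0,-0.004],"grip": 0}
    - {"rot": [0,0,0],"translation": [0.001,0,-0.004],"grip": 0}
    - {"rot": [0,0,0],"translation": [0.001,0,-0.004],"grip": 0}

```text
t: 49.2
ee_pos: [0.4757, 0.1363, 0.1906]
ee_rot: [[-0.099, 0.995, 0.002], [0.995, 0.099, 0.0], [0.0, 0.002, -1.0]]
ft_force: [-1.0, -1.2, 5.7]
opening: 0.172
```

Request:
servo_tool:
  series:
    - {"rot": [0,0,0],"translation": [-0.003,0,0],"grip": 0}
    - {"rot": [0,0,0],"translation": [-0.009,0,0],"grip": 0}
    - {"rot": [0,0,0],"translation": [-0.018,0,0],"grip": 0}
    - {"rot": [0,0,0],"translation": [-0.029,0,0],"grip": 0}
    - {"rot": [0,0,0],"translation": [-0.041,0,0],"grip": 0}
    - {"rot": [0,0,0],"translation": [-0.053,0,0],"grip": 0}
    - {"rot": [0,0,0],"translation": [-0.065,0,0],"grip": 0}
    - {"rot": [0,0,0],"translation": [-0.077,0,0],"grip": 0}
    - {"rot": [0,0,0],"translation": [-0.089,0,0],"grip": 0}
    - {"rot": [0,0,0],"translation": [-0.101,0,0],"grip": 0}
    - {"rot": [0,0,0],"translation": [-0.113,0,0],"grip": 0}
    - {"rot": [0,0,0],"translation": [-0.125,0,0],"grip": 0}
    - {"rot": [0,0,0],"translation": [-0.137,0,0],"grip": 0}
    - {"rot": [0,0,0],"translation": [-0.147,0,0],"grip": 0}
    - {"rot": [0,0,0],"translation": [-0.154,0,0],"grip": 0}
    - {"rot": [0,0,0],"translation": [-0.158,0,0],"grip": 0}
    - {"rot": [0,0,0],"translation": [-0.16,0,0],"grip": 0}

```text
t: 50.9
ee_pos: [0.4914, -0.0231, 0.1906]
ee_rot: [[-0.098, 0.995, 0.002], [0.995, 0.098, 0.0], [0.0, 0.002, -1.0]]
ft_force: [-2.1, 0.6, 6.8]
opening: 0.171
```

```bash
python3 - <<'E'
from bench import robot
from h import *
b=robot.get_image("scene")
crop(b,"s29.png",240,170,360,280,6)
go([.4998,-.109,.135],5.6)
E
```

```text
t 50.95 grasp now [ 0.4914 -0.0233  0.1366] yaw 5.66 F [-1.7 -0.8  6.6] op 0.175
 rot [0.1, 0.0, 0.1] trans [-0.0861, -0.0001, 0.0016] dist 0.086
```

View pics/s29.png

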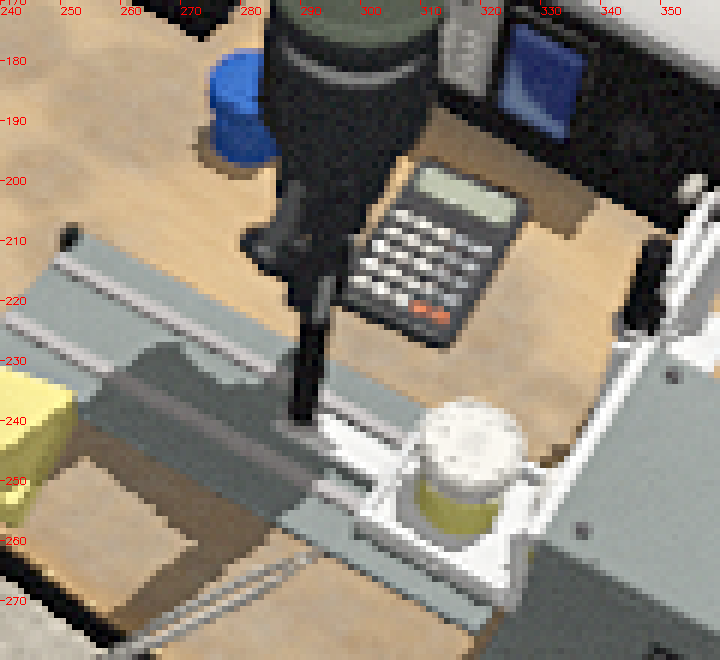

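Request:
servo_tool:
  series:
    - {"rot": [0,0,0],"translation": [-0.003,0,0],"grip": 0}
    - {"rot": [0,0,0],"translation": [-0.009,0,0],"grip": 0}
    - {"rot": [0,0,0],"translation": [-0.018,0,0],"grip": 0}
    - {"rot": [0,0,0],"translation": [-0.029,0,0],"grip": 0}
    - {"rot": [0,0,0],"translation": [-0.041,0,0],"grip": 0}
    - {"rot": [0,0,0],"translation": [-0.053,0,0],"grip": 0}
    - {"rot": [0,0,0],"translation": [-0.063,0,0],"grip": 0}
    - {"rot": [0,0,0],"translation": [-0.072,0,0],"grip": 0}
    - {"rot": [0,0,0],"translation": [-0.078,0,0],"grip": 0}
    - {"rot": [0,0,0],"translation": [-0.082,0,0],"grip": 0}
    - {"rot": [0,0,0],"translation": [-0.084,0,0],"grip": 0}
    - {"rot": [0,0,0],"translation": [-0.086,0,0],"grip": 0}
    - {"rot": [0,0,0],"translation": [-0.088,0,0],"grip": 0}
    - {"rot": [0,0,0],"translation": [-0.088,0,0],"grip": 0}
    - {"rot": [0,0,0],"translation": [-0.088,0,0],"grip": 0}

```text
t: 52.45
ee_pos: [0.4998, -0.1079, 0.1906]
ee_rot: [[-0.097, 0.995, 0.001], [0.995, 0.097, 0.006], [0.005, 0.001, -1.0]]
ft_force: [-2.6, 12.3, 8.8]
opening: 0.173
```

Request:
servo_tool:
  series:
    - {"rot": [0,0,0],"translation": [0.001,0,0],"grip": 60}
    - {"rot": [0,0,0],"translation": [0.001,0,0],"grip": 60}
    - {"rot": [0,0,0],"translation": [0.001,0,0],"grip": 60}
    - {"rot": [0,0,0],"translation": [0.001,0,0],"grip": 60}
    - {"rot": [0,0,0],"translation": [0.001,0,-0.02],"grip": 60}
    - {"rot": [0,0,0],"translation": [0.001,0,-0.05],"grip": 60}
    - {"rot": [0,0,0],"translation": [0.001,0,-0.08],"grip": 60}
    - {"rot": [0,0,0],"translation": [0.001,0,-0.09],"grip": 60}
    - {"rot": [0,0,0],"translation": [0.001,0,-0.09],"grip": 60}
    - {"rot": [0,0,0],"translation": [0.001,0,-0.09],"grip": 60}

```text
t: 53.45
ee_pos: [0.4991, -0.1095, 0.2778]
ee_rot: [[-0.099, 0.995, -0.002], [0.995, 0.099, 0.001], [0.001, -0.002, -1.0]]
ft_force: [-0.4, -0.2, -0.0]
opening: 0.602
```

```bash
python3 - <<'E'
from bench import robot
from h import *
b=robot.get_image("scene")
crop(b,"s30.png",270,170,380,280,6)
go([.577,-.1455,.2265],5.6)
E
```

```text
t 53.5 grasp now [ 0.499  -0.1095  0.2234] yaw 5.67 F [-0.   0.2 -0.1] op 0.599
 rot [-0.2, -0.1, 0.1] trans [-0.0436, 0.0741, -0.0034] dist 0.086
```

View pics/s30.png

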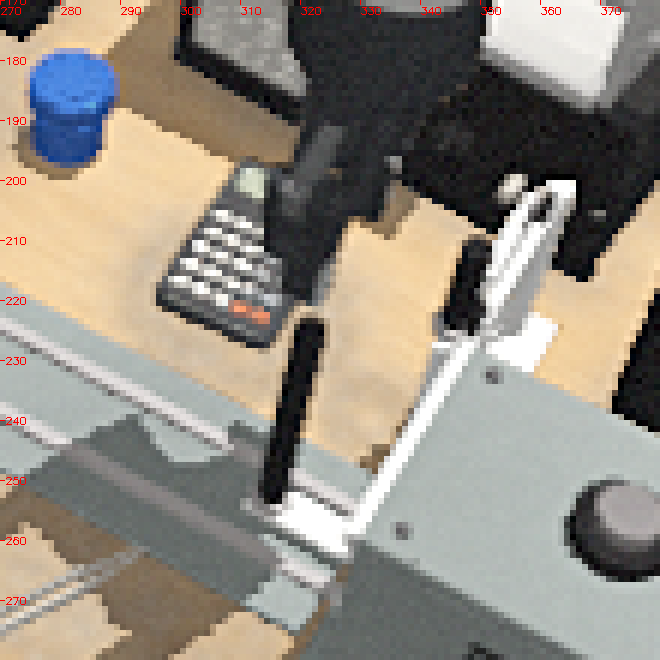

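Request:
servo_tool:
  series:
    - {"rot": [0,0,0],"translation": [-0.012,0.02,-0.003],"grip": 60}
    - {"rot": [0,0,0],"translation": [-0.028,0.048,-0.003],"grip": 60}
    - {"rot": [0,0,0],"translation": [-0.041,0.069,-0.003],"grip": 60}
    - {"rot": [0,0,0],"translation": [-0.0436,0.0741,-0.003],"grip": 60}
    - {"rot": [0,0,0],"translation": [-0.0436,0.0741,-0.003],"grip": 60}
    - {"rot": [0,0,0],"translation": [-0.0436,0.0741,0.015],"grip": 60}
    - {"rot": [0,0,0],"translation": [-0.0436,0.0741,0.035],"grip": 60}
    - {"rot": [0,0,0],"translation": [-0.0436,0.0741,0.055],"grip": 60}
    - {"rot": [0,0,0],"translation": [-0.0436,0.0741,0.07],"grip": 60}
    - {"rot": [0,0,0],"translation": [-0.0436,0.0741,0.071],"grip": 60}
    - {"rot": [0,0,0],"translation": [-0.0436,0.0741,0.071],"grip": 60}

```text
t: 54.6
ee_pos: [0.577, -0.1452, 0.2079]
ee_rot: [[-0.099, 0.995, -0.001], [0.995, 0.099, 0.001], [0.001, -0.001, -1.0]]
ft_force: [0.4, 1.0, -0.3]
opening: 0.602
```

```bash
python3 - <<'E'
from bench import robot
from h import *
b=robot.get_image("scene")
crop(b,"s31.png",290,150,390,260,7)
go([.577,-.1455,.152],5.6)
E
```

```text
t 54.65 grasp now [ 0.5775 -0.1454  0.1546] yaw 5.69 F [1.2 0.7 0. ] op 0.602
 rot [0.0, 0.0, 0.1] trans [-0.0, -0.0005, 0.0026] dist 0.003
```

View pics/s31.png

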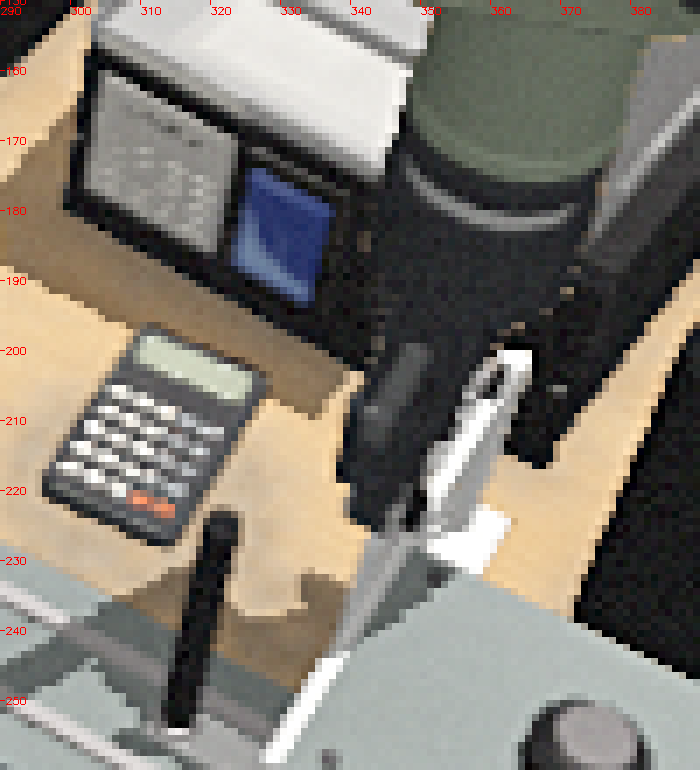

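Request:
servo_tool:
  series:
    - {"rot": [0,0,0],"translation": [0,0,0.002],"grip": 30}
    - {"rot": [0,0,0],"translation": [0,0,0.002],"grip": 0}
    - {"rot": [0,0,0],"translation": [0,0,0.002],"grip": 0}
    - {"rot": [0,0,0],"translation": [0,0,0.002],"grip": 0}
    - {"rot": [0,0,0],"translation": [0,0,0.002],"grip": 0}
    - {"rot": [0,0,0],"translation": [0,0,0.002],"grip": 0}
    - {"rot": [0,0,0],"translation": [0,0,0.002],"grip": 0}

```text
t: 55.35
ee_pos: [0.577, -0.1457, 0.2067]
ee_rot: [[-0.099, 0.995, -0.001], [0.995, 0.099, -0.0], [0.0, -0.001, -1.0]]
ft_force: [-4.8, -0.3, 5.6]
opening: 0.169
```

Request:
servo_tool:
  series:
    - {"rot": [0,0,0],"translation": [0,-0.006,0],"grip": 0}
    - {"rot": [0,0,0],"translation": [0,-0.016,0],"grip": 0}
    - {"rot": [0,0,0],"translation": [0,-0.028,0],"grip": 0}
    - {"rot": [0,0,0],"translation": [0,-0.04,0],"grip": 0}
    - {"rot": [0,0,0],"translation": [0,-0.052,0],"grip": 0}
    - {"rot": [0,0,0],"translation": [0,-0.064,0],"grip": 0}
    - {"rot": [0,0,0],"translation": [0,-0.076,0],"grip": 0}
    - {"rot": [0,0,0],"translation": [0,-0.088,0],"grip": 0}
    - {"rot": [0,0,0],"translation": [0,-0.098,0],"grip": 0}
    - {"rot": [0,0,0],"translation": [0,-0.106,0],"grip": 0}
    - {"rot": [0,0,0],"translation": [0,-0.111,0],"grip": 0}
    - {"rot": [0,0,0],"translation": [0,-0.114,0],"grip": 0}
    - {"rot": [0,0,0],"translation": [0,-0.116,0],"grip": 0}
    - {"rot": [0,0,0],"translation": [0,-0.117,0],"grip": 0}
    - {"rot": [0,0,0],"translation": [0,-0.117,0],"grip": 0}

```text
t: 56.85
ee_pos: [0.4621, -0.157, 0.2067]
ee_rot: [[-0.098, 0.995, 0.005], [0.995, 0.098, 0.0], [-0.0, 0.005, -1.0]]
ft_force: [5.1, 2.7, 5.1]
opening: 0.171
```

Request:
servo_tool:
  series:
    - {"rot": [0,0,0],"translation": [0,-0.0015,0],"grip": 0}
    - {"rot": [0,0,0],"translation": [0,-0.003,0],"grip": 0}
    - {"rot": [0,0,0],"translation": [0,-0.003,0],"grip": 0}
    - {"rot": [0,0,0],"translation": [0,-0.003,0],"grip": 0}

```text
t: 57.25
ee_pos: [0.4617, -0.1571, 0.2067]
ee_rot: [[-0.097, 0.995, 0.011], [0.995, 0.097, 0.001], [-0.0, 0.011, -1.0]]
ft_force: [13.1, 4.9, -1.6]
opening: 0.17
```

Request:
servo_tool:
  series:
    - {"rot": [0,0,0],"translation": [0,0.003,0],"grip": 60}
    - {"rot": [0,0,0],"translation": [0,0.005,0],"grip": 60}
    - {"rot": [0,0,0],"translation": [0,0.005,0],"grip": 60}
    - {"rot": [0,0,0],"translation": [0,0.005,0],"grip": 60}
    - {"rot": [0,0,0],"translation": [0,0.005,-0.02],"grip": 60}
    - {"rot": [0,0,0],"translation": [0,0.005,-0.05],"grip": 60}
    - {"rot": [0,0,0],"translation": [0,0.005,-0.065],"grip": 30}
    - {"rot": [0,0,0],"translation": [0,0.005,-0.065],"grip": 0}
    - {"rot": [0,0,0],"translation": [0,0.005,-0.065],"grip": 0}

```text
t: 58.15
ee_pos: [0.4628, -0.1569, 0.2705]
ee_rot: [[-0.099, 0.995, -0.001], [0.995, 0.099, 0.0], [0.0, -0.001, -1.0]]
ft_force: [0.7, 0.2, -0.7]
opening: 0.091
```

```bash
python3 - <<'E'
from bench import robot
from h import *
b=robot.get_image("scene")
crop(b,"s32.png",290,180,400,290,7)
go([.516,-.2625,.20],5.6)
E
```

```text
t 58.2 grasp now [ 0.4626 -0.1568  0.2159] yaw 5.67 F [0.6 0.3 0.5] op 0.012
 rot [-0.1, -0.1, 0.1] trans [-0.1104, 0.0427, 0.0157] dist 0.119
```

View pics/s32.png

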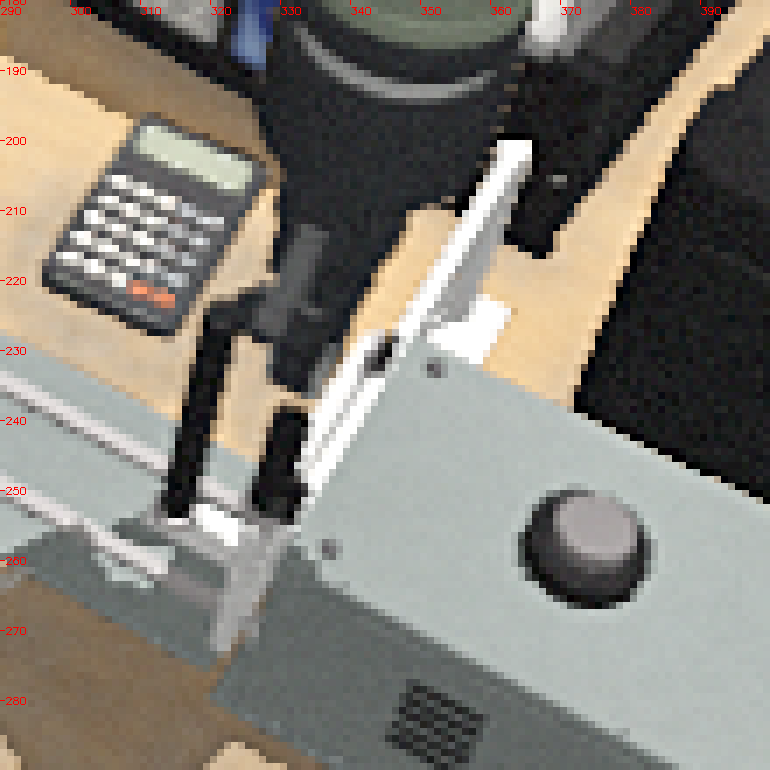

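```bash
python3 - <<'E'
from bench import robot
from h import *
import pickle
a0,b0=pickle.load(open("im0.pkl","rb"))
crop(a0,"tb.png",325,180,365,215,16)
for z in (.12,.13,.14,.15): print(z,unproj(a0,[343.9,195.4],z)[0],unproj(b0,[374.2+.8,255.2],z)[0])
E
```

```text
0.12 [ 0.5187 -0.2662  0.12  ] [ 0.5265 -0.2594  0.12  ]
0.13 [ 0.5166 -0.2639  0.13  ] [ 0.5188 -0.2603  0.13  ]
0.14 [ 0.5146 -0.2616  0.14  ] [ 0.5112 -0.2613  0.14  ]
0.15 [ 0.5125 -0.2594  0.15  ] [ 0.5036 -0.2622  0.15  ]
```

View pics/tb.png

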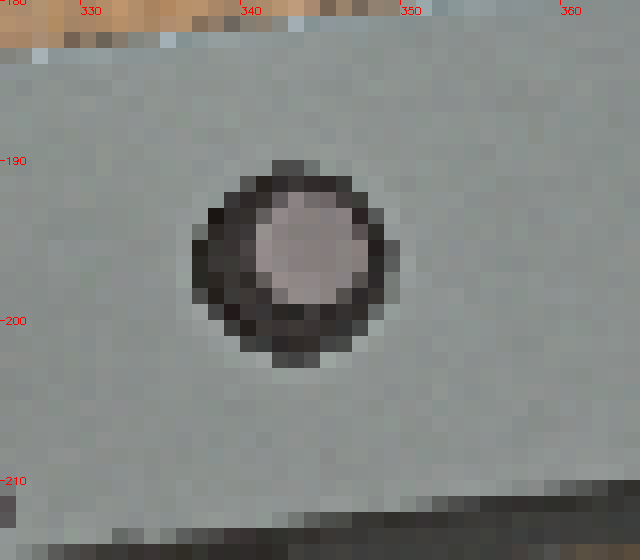

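Request:
servo_tool:
  series:
    - {"rot": [0,0,0],"translation": [-0.03,0.011,-0.005],"grip": 0}
    - {"rot": [0,0,0],"translation": [-0.065,0.025,-0.005],"grip": 0}
    - {"rot": [0,0,0],"translation": [-0.098,0.038,-0.005],"grip": 0}
    - {"rot": [0,0,0],"translation": [-0.1105,0.042,0],"grip": 0}
    - {"rot": [0,0,0],"translation": [-0.1105,0.042,0.02],"grip": 0}
    - {"rot": [0,0,0],"translation": [-0.1105,0.042,0.035],"grip": 0}
    - {"rot": [0,0,0],"translation": [-0.1105,0.042,0.045],"grip": 0}
    - {"rot": [0,0,0],"translation": [-0.1105,0.042,0.045],"grip": 0}
    - {"rot": [0,0,0],"translation": [-0.1105,0.042,0.045],"grip": 0}

```text
t: 59.1
ee_pos: [0.516, -0.2625, 0.2259]
ee_rot: [[-0.099, 0.995, -0.0], [0.995, 0.099, 0.0], [0.0, -0.0, -1.0]]
ft_force: [0.6, -0.2, 0.2]
opening: -0.001
```

```bash
python3 - <<'E'
from bench import robot
from h import *
b=robot.get_image("scene")
crop(b,"s33.png",320,190,420,290,7)
go([.515,-.2625,.155],5.6)
E
```

```text
t 59.15 grasp now [ 0.5163 -0.2627  0.1725] yaw 5.69 F [ 0.5 -0.3  0.3] op 0.001
 rot [0.0, 0.0, 0.1] trans [0.0003, -0.0013, 0.0175] dist 0.018
```

View pics/s33.png

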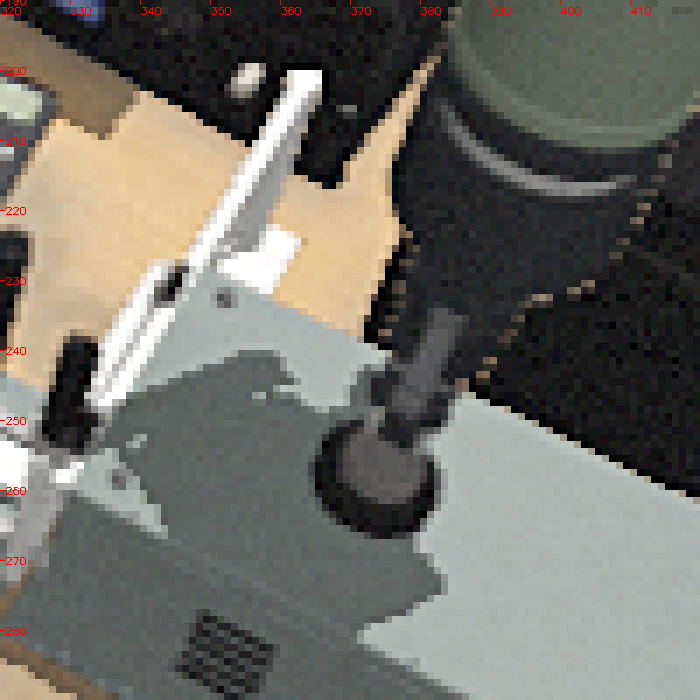

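```bash
python3 - <<'E'
from h import *
import pickle
a,b=pickle.load(open("im0.pkl","rb"))
for z in(.1535,.145,.136,.128): print(z,proj(b,[.5163,-.2627,z]))
E
```

```text
0.1535 [[377.7886 251.221 ]]
0.145 [[376.9167 253.0983]]
0.136 [[376.0064 255.0583]]
0.128 [[375.2081 256.777 ]]
```

Request:
servo_tool:
  series:
    - {"rot": [0,0,0],"translation": [0.002,-0.0015,0.004],"grip": 0}
    - {"rot": [0,0,0],"translation": [0.002,-0.0015,0.008],"grip": 0}
    - {"rot": [0,0,0],"translation": [0.002,-0.0015,0.011],"grip": 0}
    - {"rot": [0,0,0],"translation": [0.002,-0.0015,0.013],"grip": 0}
    - {"rot": [0,0,0],"translation": [0.002,-0.0015,0.013],"grip": 0}

```text
t: 59.65
ee_pos: [0.5144, -0.2609, 0.2128]
ee_rot: [[-0.099, 0.995, -0.0], [0.995, 0.099, 0.0], [0.0, -0.0, -1.0]]
ft_force: [0.3, -0.5, -0.3]
opening: 0.004
```

Tip is at 0.140. I'll go down in small steps until the force shows.

Request:
servo_tool:
  series:
    - {"rot": [0,0,0],"translation": [0,0,0.002],"grip": 0}
    - {"rot": [0,0,0],"translation": [0,0,0.004],"grip": 0}
    - {"rot": [0,0,0],"translation": [0,0,0.006],"grip": 0}
    - {"rot": [0,0,0],"translation": [0,0,0.006],"grip": 0}
    - {"rot": [0,0,0],"translation": [0,0,0.006],"grip": 0}

```text
t: 60.15
ee_pos: [0.5145, -0.261, 0.2073]
ee_rot: [[-0.099, 0.995, 0.0], [0.995, 0.099, -0.0], [-0.0, 0.0, -1.0]]
ft_force: [-0.7, 0.7, 5.2]
opening: 0.002
```

Request:
servo_tool:
  series:
    - {"rot": [0,0,0],"translation": [0,0,0.002],"grip": 0}
    - {"rot": [0,0,0],"translation": [0,0,0.003],"grip": 0}
    - {"rot": [0,0,0],"translation": [0,0,0.003],"grip": 0}
    - {"rot": [0,0,0],"translation": [0,0,0.003],"grip": 0}

```text
t: 60.55
ee_pos: [0.5145, -0.261, 0.2065]
ee_rot: [[-0.099, 0.995, 0.002], [0.995, 0.099, -0.001], [-0.001, 0.002, -1.0]]
ft_force: [-4.5, 1.7, 15.4]
opening: -0.001
```

Request:
servo_tool:
  series:
    - {"rot": [0,0,0],"translation": [0,0,-0.005],"grip": 0}
    - {"rot": [0,0,0],"translation": [0,0,-0.005],"grip": 0}
    - {"rot": [0,0,0],"translation": [0,0,-0.005],"grip": 0}

```text
t: 60.85
ee_pos: [0.5146, -0.2611, 0.209]
ee_rot: [[-0.099, 0.995, 0.001], [0.995, 0.099, -0.0], [-0.0, 0.001, -1.0]]
ft_force: [-0.2, 0.1, 4.0]
opening: 0.005
```

Request:
servo_tool:
  series:
    - {"rot": [0,0,0],"translation": [0,0,-0.002],"grip": 0}
    - {"rot": [0,0,0],"translation": [0,0,-0.002],"grip": 0}
    - {"rot": [0,0,0],"translation": [0,0,-0.002],"grip": 0}

```text
t: 61.15
ee_pos: [0.5146, -0.2611, 0.2108]
ee_rot: [[-0.099, 0.995, 0.0], [0.995, 0.099, -0.0], [-0.0, 0.0, -1.0]]
ft_force: [0.2, -0.0, 3.0]
opening: 0.004
```

Request:
servo_tool:
  series:
    - {"rot": [0,0,0],"translation": [0,0,-0.02],"grip": 0}
    - {"rot": [0,0,0],"translation": [0,0,-0.05],"grip": 0}
    - {"rot": [0,0,0],"translation": [0,0,-0.09],"grip": 0}
    - {"rot": [0,0,0],"translation": [0,-0.03,-0.12],"grip": 0}
    - {"rot": [0,0,0],"translation": [0,-0.07,-0.14],"grip": 0}
    - {"rot": [0,0,0],"translation": [0,-0.1,-0.14],"grip": 0}
    - {"rot": [0,0,0],"translation": [0,-0.1,-0.14],"grip": 0}
    - {"rot": [0,0,0],"translation": [0,-0.1,-0.14],"grip": 0}

```text
t: 61.95
ee_pos: [0.4145, -0.2708, 0.3506]
ee_rot: [[-0.098, 0.995, -0.0], [0.995, 0.098, 0.001], [0.001, -0.0, -1.0]]
ft_force: [-0.0, -0.4, -0.8]
opening: -0.004
```

```bash
python3 - <<'E'
from bench import robot
from h import *
a=robot.get_image("top");b=robot.get_image("scene")
crop(b,"f_s.png",120,120,380,290,3)
crop(a,"f_t.png",120,150,330,240,3)
s=robot.observe(); print(s["t"],s["ft_force"])
E
```

```text
62.05 [ 0.7593 -0.4922  0.2704]
```

View pics/f_s.png

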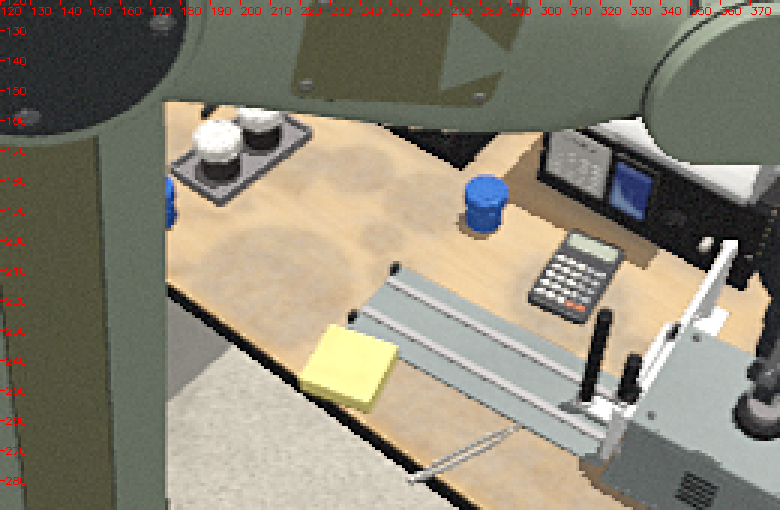

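View pics/f_t.png

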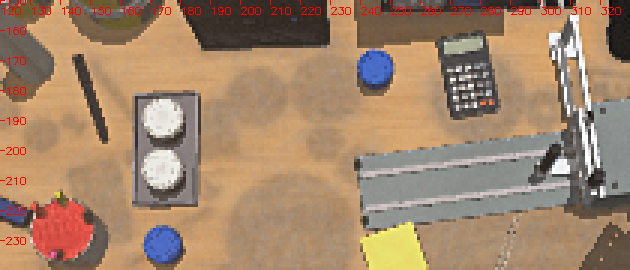

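The door is shut, the tray is home and both counted pots stand in the return tray. The cup and the blue pots are where they started. Handing in.

```bash
python3 - <<'E'
from bench import robot
print(robot.finish_job())
E
```

```text
the job is handed in; nothing more can be done
None
```

The whole job was done in the order asked and handed in at about 62 s of robot time.

**What I did**
- I slid the door fully open (about 0.115 m, to its stop) and drew the tray fully out (about 0.245 m, to its stop).
- I stood both counted pots in the return tray.
- I stood all three waiting pots on the sample tray. One had been knocked aside during the run, so I found it again before picking it up.
- I pushed the tray home against its stop (about 12 N) and slid the door shut against its stop (about 13 N).
- Only then did I press the start button, and the arm is now clear of everything.

**Last checks**
- **Door and tray:** both handle posts are back at their starting pixel positions in the pictures.
- **Counted pots:** both stand upright inside the return tray.
- **Waiting pots:** they stood upright on the tray after placing, and one was still upright, with the others hidden, partway through pushing it in. Once inside the chamber they could not be seen, so I did not check them again after the door shut.
- **Start button:** the force rose through the spring's 3–5 N to a hard stop at about 15 N. That shows a full press, but there was no direct reading of the button.
- **Bystanders:** the cup and the two blue look-alikes were not touched, and the top picture shows them where they began.

The two cameras disagreed by up to about 8 mm on some positions. I averaged them, and every grasp held.

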